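# Switch the tube loader's gate to the other lane and move the tubes over

## Task

The blue (left) lane of the tube loader is going out of service: slide the yellow gate lock fully back, lift the gate arm off its pin, turn it end for end and refit it fully down on the pin so that its orange blade shuts the blue lane, then slide the lock fully home over it again. Also see that every red-capped tube, whether left in the blue lane or waiting on the bench, ends standing upright on the belt of the green (right) lane, anywhere along it. Leave the blue-capped control tube and everything else on the bench where it is.

Things in the scene. Friction and masses are not known exactly. Their poses are not given: they have to be found in the camera images.
- loader: White two-lane bench loader, fixed, origin under it at table level. x: along the lanes to the white cowl at the far end (x 140 to 230 mm, 90 mm high); y: left seen from the robot. Deck 20 mm up, from x -130. In the middle a grey island, y -40 to 40, x -130 to 140, top 40 mm up, carries gate and lock. A lane either side of it.
- left_lane (a point): LEFT lane, BLUE-topped rail: point on its dark belt, on the centre line (loader y = +64 mm), at loader x 0, 20 mm up; axes as the loader's. The lane is 48 mm wide between island and an outer rail 14 mm high, and runs from x -130 to +140 mm.
- right_lane (a point): RIGHT lane, GREEN-topped rail: point on its dark belt, on the centre line (loader y = -64 mm), at loader x 0, 20 mm up; axes as the loader's. The lane is 48 mm wide between island and an outer rail 14 mm high, and runs from x -130 to +140 mm.
- pin_foot (a point): foot of the fixed upright steel pivot pin on the island top (loader x 60, y 0, 40 mm up); axes as the loader's. Pin 12 mm in diameter, 52 mm tall, its top 12 mm tapered. Four tapered dowels 6 mm thick, 8 mm tall stand at x +-16, y +-29 mm from it; the gate arm lies between them, square across the lanes, 4 mm play each side.
- lock (a joint): gate lock slide in m: 0 = fully home, its steel tongue lying over the edge of the gate's hub plate so that the arm cannot be lifted; 0.045 = fully back (towards the robot, loader -x) at its end stop, hub free. Friction about 1.5 N, stays where left.
- lock_grip (a point): middle of the lock slide's yellow upright grip on the island, between robot and hub: 16 mm along x, 20 mm along y, 32 mm tall (its top is 16 mm above this point; it stands on the steel tongue, 24 mm wide). Moves along loader x; axes as the loader's. The tongue's tip is 70 mm ahead (+x) of this point.
- gate: Gate arm, loose, about 200 g, on the pivot pin; origin on the bore's axis at the hub plate's underside, which rests on the island top when fully down. Axes as the loader's at the start. Steel hub plate 70 (x) by 40 (y) by 8 mm; bore 16 mm, right through. A dark stub, 1 to 11 mm up, reaches y +36 mm. Balanced within 10 mm of the bore.
- gate_hub (a point): point on the bore's axis, 23 mm above the gate arm's underside; axes as the gate arm's. Round it, on the hub plate, the square aluminium grip block, 32 by 32 mm, from 8 to 46 mm above the underside, to be gripped across either pair of faces (the arm and stub beside it are 11 mm high); the pin's tip shows 6 mm above the block.
- gate_blade (a point): point on the gate arm's ORANGE arm, 64 mm from the bore along the gate's own -y, 6 mm above the underside. The orange arm is 18 mm wide, to y -86 mm, 1 to 11 mm up; under it a blade 10 mm thick, y -45 to -83, hangs 16 mm below the underside into a lane and shuts it: at the start the right lane.
- tube_a_mid (a point): centre (44 mm up) of a loose RED-capped blood tube in a puck, 90 g, one of up to five alike: grey puck 36 mm in diameter, 24 mm high; above it a dark red tube 13 mm in diameter; red cap 17 mm in diameter, 70 to 88 mm up. z is up when upright. Best gripped on the tube 50 to 70 mm above its foot. May be absent. At the start in the left lane.
- tube_b_mid (a point): centre (44 mm up) of a loose RED-capped blood tube in a puck, 90 g, one of up to five alike: grey puck 36 mm in diameter, 24 mm high; above it a dark red tube 13 mm in diameter; red cap 17 mm in diameter, 70 to 88 mm up. z is up when upright. Best gripped on the tube 50 to 70 mm above its foot. May be absent. At the start in the left lane.
- tube_c_mid (a point): centre (44 mm up) of a loose RED-capped blood tube in a puck, 90 g, one of up to five alike: grey puck 36 mm in diameter, 24 mm high; above it a dark red tube 13 mm in diameter; red cap 17 mm in diameter, 70 to 88 mm up. z is up when upright. Best gripped on the tube 50 to 70 mm above its foot. May be absent. At the start on the bench beside the loader.
- tube_d_mid (a point): centre (44 mm up) of a loose RED-capped blood tube in a puck, 90 g, one of up to five alike: grey puck 36 mm in diameter, 24 mm high; above it a dark red tube 13 mm in diameter; red cap 17 mm in diameter, 70 to 88 mm up. z is up when upright. Best gripped on the tube 50 to 70 mm above its foot. May be absent. At the start on the bench beside the loader.
- tube_e_mid (a point): centre (44 mm up) of a loose RED-capped blood tube in a puck, 90 g, one of up to five alike: grey puck 36 mm in diameter, 24 mm high; above it a dark red tube 13 mm in diameter; red cap 17 mm in diameter, 70 to 88 mm up. z is up when upright. Best gripped on the tube 50 to 70 mm above its foot. May be absent. At the start on the bench beside the loader.
- control: Bystander: control tube, a puck and tube of the same size with yellowish serum and a BLUE cap, on the bench among the waiting tubes; origin under its foot. Leave it alone.
- reagent: Bystander: white bottle 60 mm in diameter, 120 mm tall; origin at its underside. Leave it alone.
- diluent: Bystander: amber bottle 72 mm in diameter, 150 mm tall; origin at its underside. Leave it alone.
- specimen_cup: Bystander: open white cup 60 mm wide, 55 mm tall; origin at its underside. Leave it alone.
- pipette: Bystander: white pipette lying down, about 260 mm long, 28 mm thick; origin at its underside. Leave it alone.
- marker: Bystander: green marker pen lying down, 136 mm long, 16 mm thick; origin at its underside. Leave it alone.
- tip_box: Bystander: blue box of pipette tips 120 by 85 by 53 mm; origin at its underside. Leave it alone.
Mind the look-alikes: they are no part of the job. Leave any purple look-alike of the gate alone.

How it is judged:
By the outcome, as a careful person would: the job done as asked, in the order asked, and still so for the second after the job is handed in, with the robot touching nothing.
Of tube_a, tube_b, tube_c, tube_d, tube_e only 3 to 5 are there at a start; the rules pass over those that are not, and their reading is None.
At some moment in a run one of tube_c, tube_d, tube_e may be knocked a few centimetres aside while the robot is not near it.
It also fails if it takes over 210 s, if anything falls off the work surface, if the arm or the gripper's body presses on something with over 40 N, if the wrist force passes 120 N, or if a joint passes its speed limit or range.

## Robot

A 6-joint arm with a two-finger parallel gripper is mounted at the origin on the work surface. World frame = base frame: x ahead of the robot, y to its left, z up, the work surface at z = 0. Lengths are in mm, angles in rad, forces in N, time in s.
With the tool pointing down it reaches from about 375 to 975 mm from the base axis. Payload 3.8 kg.
Tool frame: the origin (TCP) lies at the very end of the fingers, on their centre line; the grasp point (between the pads) lies 19 mm behind it; z points along the fingers, y is the line along which they close (so a half turn about z gives the same grasp; the last joint's range is limited). The gripper opens to 88 mm and grips with 3 to 60 N. Pads are 18 mm wide; open, the fingers measure 123 mm over their backs; the gripper's body (75 mm by 187 mm) begins 45 mm behind the grasp point.
Start: joints at [-1.252, 0.264, 1.604, -0, 1.274, -0.037], TCP at [235.124, -632.72, 214.406] pointing down, gripper open.
Joint ranges: [-2.63, 2.63], [-0.94, 2.18], [0.31, 2.57], [-1.31, 4.45], [0, 2.66], [-2.55, 2.55]. Speed limits (rad/s): [2.57, 2.57, 3.14, 3.14, 3.14, 3.14].

## Interface

Orientations are given as a unit quaternion [x, y, z, w].
In Python, from workcell import robot gives the robot as it stands. The module is installed in compiled form; this text tells all that it offers.
- The arm moves only by the tool drive_tool, never from a script. Its arguments are lists of equal length, an entry for each row: "linear": the shift along the tool's x, y, z in m, a list of three; "spin": the turn about the tool's z in degrees; "fingers": the opening, from -1 (shut) to 1 (fully open). In form: {"linear": [[dx, dy, dz], ...], "spin": [spin, ...], "fingers": [fingers, ...]}. A call has 1 to 5 rows; each row is the pose to reach, as a shift and turn from the pose commanded when the call began, along the tool's axes at that moment; what a row does not reach only later rows make up. A row lasts 1/12 s, in which the tool goes at most 41.7 mm and 7.16 degrees, less where a joint would pass 70% of its speed; a pose out of reach is approached as far as the arm can. A call with a gripper value outside its range is refused whole. The fingers move at their own pace and stop on an object; "grip_force" is the grip in N (left out, the last holds). Time passes only in rows, so rows that repeat a pose let the fingers close. It gives the time, the measured TCP pose, the force, the opening and the grip force at its end, in the units of the state.
- robot.get_obs(): the state, without advancing time (a new reading comes with each control period).
- robot.grab_frame(name): name is "scene" or "top" or "wrist"; returns (picture, depth): 420x560x3 uint8, red, green, blue; 420x560 float32, mm along the optical axis (not along the pixel's ray), 0 where there is no reading.
- robot.calibration(name): a dict with "fx", "fy", "cx", "cy" (pixels), "k1" (the pictures are not rectified: a ray, as slopes to the right and down, at radius r is drawn at 1 + k1 r^2 times it, then the intrinsics apply), "world_from_camera" (4x4, takes a point from camera to world coordinates). Camera axes: x right, y up, looking along -z (the intrinsics and any distortion apply to the point x, -y, -z); pixel columns grow to the right and rows downward; lengths in mm; the calibration is good to about 2 mm. A picture is of the moment at which its call begins: read the wrist's pose just before it. calibration takes no time and is no camera call; for the wrist camera it gives the pose at the moment of the call.
- robot.finish_job(): hands the job in; it is judged then, once.
Trained networks look in the newest picture that a camera, given by its name, has taken for a name from the list of things; names that differ only in an ending like _2 or _b are one class to them, and where a whole thing is asked for, a point or a joint stands for the part that bears it (a point fixed in the world has none). Each returns a list of dicts, best first, with "conf" (0 to 1); they miss things now and then, are a little off and sometimes report something else, mostly with a low value. They report only what shows in the picture. A call takes as long as a camera call. They do not tell look-alikes from the thing itself.
- robot.search_frame(name, camera): "centre" ([row, column] as shares, 0 to 1, of the picture: columns of its width, rows of its height, amid what is visible of it).
- robot.masks_of(name, camera): "region" (420x560 bool, what is visible of it) and "centre" ([row, column] as shares, 0 to 1, of the picture: columns of its width, rows of its height, amid what is visible of it).
- robot.place_of(name, camera): "centre" ([row, column] as shares, 0 to 1, of the picture: columns of its width, rows of its height: a listed point, or the origin of a listed thing).
The state is a dict: "time_s": time; "qpos": joint angles; "joint_velocities": joint speeds; "effort": joint torques, N m; "eef_pos": TCP position; "tcp_rot": TCP orientation; "contact_force": force on the tool from outside, world axes, zero at the start; "moment": the same for the moment, N m; "gripper_width": finger opening in mm; "gripper_force": force on a finger pad.
Only numpy, scipy, OpenCV 4.12 (cv2) and the standard library are available. Lean on these libraries where they do the work, as an engineer would, in place of code of your own. Each camera call takes 0.05 s, during which the arm holds its last target. There are 200 camera calls.

## Working session

There is one attempt and no reset: what is moved stays moved. The work goes in short steps, Python scripts to look and compute and a tool call to move; the robot and the scene stay as the last step left them, time stands still between calls to the robot, and variables do not carry over. Pictures are saved under pics/ and viewed, at most 14 in all, crops included, and the job is handed in when it is done.

Besides the shell and the picture viewer there is one more tool, called after "Call:" as name([rows], argument=value, ...), one row to a line, values as JSON. drive_tool: Moves the arm, as the interface text tells. Its arguments: {"type":"object","properties":{"linear":{"type":"array","items":{"type":"array","items":{"type":"number"}}},"spin":{"type":"array","items":{"type":"number"}},"fingers":{"type":"array","items":{"type":"number"}},"grip_force":{"type":"number"}},"required":["linear","spin","fingers"]}

```bash
mkdir -p pics; cat > h.py <<'E'
import numpy as np, cv2
from workcell import robot
def cal(n):
    return robot.calibration(n)
def ray(c,row,col):
    K=np.array([[c["fx"],0,c["cx"]],[0,c["fy"],c["cy"]],[0,0,1.]])
    p=cv2.undistortPoints(np.array([[[col,row]]],float),K,np.array([c["k1"],0,0,0,0.]))[0,0]
    T=np.array(c["world_from_camera"]); return T[:3,3],T[:3,:3]@np.array([p[0],-p[1],-1.]) 
def atz(c,row,col,z):
    o,d=ray(c,row,col); return o+d*(z-o[2])/d[2]
def atd(c,row,col,dep):
    o,d=ray(c,row,col); return o+d*dep
def proj(c,P):
    T=np.linalg.inv(np.array(c["world_from_camera"])); q=T[:3,:3]@np.array(P)+T[:3,3]
    x,y=q[0]/-q[2],-q[1]/-q[2]; s=1+c["k1"]*(x*x+y*y)
    return c["fy"]*y*s+c["cy"], c["fx"]*x*s+c["cx"]
def save(img,n): cv2.imwrite(f"pics/{n}.png",cv2.cvtColor(img,cv2.COLOR_RGB2BGR))
E
python3 - <<'E'
from h import *
for n in ("scene","top"):
    im,d=robot.grab_frame(n); save(im,n+"0"); np.save(n+"d.npy",d); c=cal(n)
    print(n,np.round(c["world_from_camera"],3).tolist(),c["fx"])
    for t,z in (("pin_foot",40),("lock_grip",None),("gate_hub",63),("gate_blade",46),("left_lane",20),("right_lane",20),("tube_a_mid",None),("control",0),("loader",0)):
        for r in robot.place_of(t,n)[:6]:
            a,b=r["centre"][0]*420,r["centre"][1]*560
            zz={"lock_grip":60,"tube_a_mid":44}.get(t,z)
            print(t,round(r["conf"],2),round(a),round(b),np.round(atz(c,a,b,zz)).tolist())
print(robot.get_obs())
E
```

```text
scene [[0.464, -0.71, 0.529, 1272.459], [0.886, 0.368, -0.282, -425.696], [0.005, 0.6, 0.8, 1192.959], [0.0, 0.0, 0.0, 1.0]] 517.1951359299062
pin_foot 0.97 241 303 [627.0, -22.0, 40.0]
pin_foot 0.75 239 305 [622.0, -15.0, 40.0]
pin_foot 0.41 192 295 [468.0, 38.0, 40.0]
lock_grip 0.74 213 283 [532.0, -34.0, 60.0]
gate_hub 0.89 232 307 [617.0, -7.0, 63.0]
gate_hub 0.58 190 361 [562.0, 198.0, 63.0]
gate_blade 0.87 201 366 [594.0, 197.0, 46.0]
gate_blade 0.73 248 283 [625.0, -82.0, 46.0]
left_lane 0.79 218 307 [553.0, 31.0, 20.0]
right_lane 0.74 240 270 [571.0, -92.0, 20.0]
right_lane 0.59 202 304 [498.0, 52.0, 20.0]
tube_a_mid 0.49 191 293 [465.0, 32.0, 44.0]
control 0.57 168 360 [449.0, 278.0, 0.0]
loader 0.96 234 289 [563.0, -31.0, 0.0]
loader 0.42 258 221 [549.0, -230.0, 0.0]
loader 0.21 248 282 [598.0, -71.0, 0.0]
top [[-0.027, 0.997, -0.076, 453.839], [-1.0, -0.027, 0.007, -34.654], [0.005, 0.076, 0.997, 1220.359], [0.0, 0.0, 0.0, 1.0]] 400.8249003073168
pin_foot 0.81 188 279 [613.0, -22.0, 40.0]
lock_grip 0.26 237 131 [479.0, 414.0, 60.0]
gate_hub 0.88 217 202 [531.0, 204.0, 63.0
[... 399 characters left out ...]
 1.0, 'qpos': array([-1.25189092e+00,  2.63874880e-01,  1.60402213e+00,  3.97852604e-05,
        1.27366948e+00, -3.69203738e-02]), 'joint_velocities': array([-0.00030339,  0.00082   , -0.00068769, -0.00062727,  0.00035409,
       -0.00018462]), 'effort': array([ 3.53576397e-03, -5.02053308e+01, -3.57274389e+01,  7.32641132e-02,
        1.80768210e-02,  1.27334414e-05]), 'eef_pos': array([ 235.14303545, -632.7137487 ,  214.41069254]), 'tcp_rot': array([9.84216235e-01, 1.76970062e-01, 2.06709213e-05, 1.02811011e-05]), 'contact_force': array([-0.41345875, -0.56608288, -0.35776446]), 'moment': array([0.01440889, 0.01113981, 0.02676038]), 'gripper_force': 0.0, 'gripper_width': 88.38411590275588}
```

```bash
python3 - <<'E'
import cv2
a=cv2.imread("pics/top0.png")[100:310,60:420]; cv2.imwrite("pics/top0c.png",cv2.resize(a,(800,467),interpolation=cv2.INTER_CUBIC))
a=cv2.imread("pics/scene0.png"); cv2.imwrite("pics/scene0c.png",cv2.resize(a[100:360,150:500],(800,594),interpolation=cv2.INTER_CUBIC))
E
```

```text
(no output)
```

View pics/top0c.png

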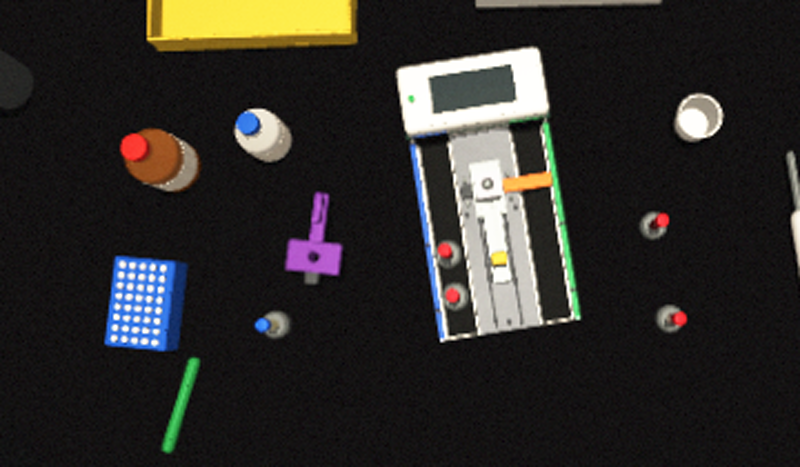

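View pics/scene0c.png

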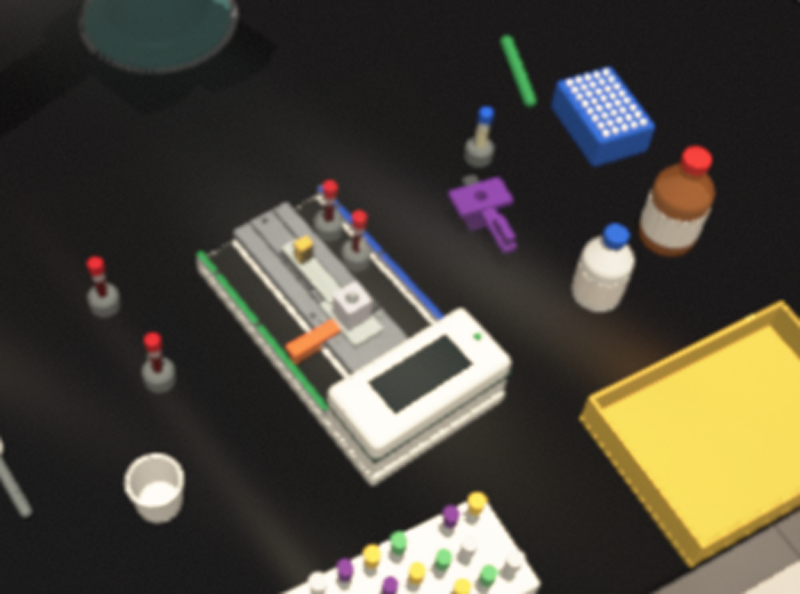

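The picture shows four red tubes: two in the blue lane at crop (445,250) and (455,296), and two on the bench at right at (663,219) and (680,319). The real gate is on the loader, with its orange arm to the right at (528,183). The purple copy and the control tube are at left. Next I measure by colour.

```bash
cat >> h.py <<'E'
def blobs(im,lo,hi,mn=8):
    hsv=cv2.cvtColor(im,cv2.COLOR_RGB2HSV)
    m=cv2.inRange(hsv,lo,hi)
    if lo[0]==0: m|=cv2.inRange(hsv,(173,lo[1],lo[2]),(180,255,255))
    n,l,s,ce=cv2.connectedComponentsWithStats(m)
    return [(ce[i][1],ce[i][0],s[i][4],l==i) for i in range(1,n) if s[i][4]>=mn]
E
python3 - <<'E'
from h import *
for n in ("top","scene"):
    im=cv2.cvtColor(cv2.imread(f"pics/{n}0.png"),cv2.COLOR_BGR2RGB); d=np.load(n+"d.npy"); c=cal(n)
    for name,lo,hi,z in (("red",(0,150,110),(7,255,255),79),("green",(50,120,60),(80,255,255),34),("blue",(105,150,60),(125,255,255),34),("yel",(20,120,120),(32,255,255),75),("orange",(8,150,120),(18,255,255),51)):
        for r,cl,a,m in blobs(im,lo,hi):
            P=atz(c,r,cl,z)
            if not(300<P[0]<850 and -450<P[1]<350): continue
            dd=np.median(d[m]); 
            e=''
            if a>60:
                rr,cc=np.nonzero(m); Q=np.array([atz(c,x,y,z)[:2] for x,y in zip(rr,cc)]); vx,vy,_,_=cv2.fitLine(Q.astype(np.float32),cv2.DIST_HUBER,0,.01,.01).ravel(); e=round(np.degrees(np.arctan2(vy,vx)),2)
            print(n,name,round(r),round(cl),a,"atz",np.round(P,1),"depth",np.round(atd(c,r,cl,dd),1),e)
    # block top: depth points z 80..92 near pin
    K=[(r,cl) for r in range(140,300) for cl in range(230,340) if d[r,cl]>0]
    P=np.array([atd(c,r,cl,d[r,cl]) for r,cl in K])
    s=(P[:,2]>75)&(P[:,2]<95)&(np.hypot(P[:,0]-620,P[:,1]+22)<35); print("block",s.sum(),P[s].mean(0).round(1))
    s=(P[:,2]>34)&(P[:,2]<44)&(P[:,0]<640); print("island z",np.median(P[s],0).round(1))
E
```

```text
top red 199 358 31 atz [ 571.  -246.9   79. ] depth [ 570.2 -245.4   87.3] 
top red 212 260 30 atz [538.8  35.   79. ] depth [536.7  33.2 107.6] 
top red 233 263 28 atz [480.7  25.9  79. ] depth [480.1  24.5 105.6] 
top red 243 365 35 atz [ 443.6 -264.4   79. ] depth [ 443.7 -262.8   86.9] 
top green 177 309 119 atz [ 644.5 -112.8   34. ] depth [ 644.8 -112.9   32.1] 7.52
top green 215 316 75 atz [ 530.9 -127.9   34. ] depth [ 531.  -128.    32.7] 7.66
top green 236 319 29 atz [ 466.6 -136.3   34. ] depth [ 466.6 -136.3   33.7] 
top blue 155 171 80 atz [723.3 301.8  34. ] depth [704.1 277.8 118.5] 63.19
top blue 186 248 98 atz [622.4  70.6  34. ] depth [622.5  70.6  33.4] 7.57
top blue 224 254 60 atz [507.5  55.4  34. ] depth [507.5  55.4  34. ] 
top blue 246 257 23 atz [441.9  47.   34. ] depth [441.9  47.   33.8] 
top blue 246 177 37 atz [449.3 284.3  34. ] depth [449.5 270.6  85.1] 
top yel 216 284 38 atz [527.5 -34.6  75. ] depth [526.8 -34.6  85.9] 
top orange 178 301 21 atz [638.5 -86.4  51. ] depth [642.7 -87.6  24.1] 
top orange 184 297 30 atz [621.9 -76.3  51. ] depth [622. 
[... 506 characters left out ...]
pth [ 527.7 -122.7   33.6] 
scene green 260 278 101 atz [ 645.1 -107.5   34. ] depth [ 645.  -107.4   33.9] 7.31
scene blue 150 362 50 atz [411.5 304.   34. ] depth [449.7 271.6  85.5] 
scene blue 193 301 11 atz [473.6  53.8  34. ] depth [473.5  53.9  33.8] 
scene blue 202 419 102 atz [658.8 336.8  34. ] depth [704.7 279.8 120.6] -54.8
scene blue 206 313 16 atz [532.3  62.   34. ] depth [532.1  62.1  33.6] 
scene blue 225 331 62 atz [610.7  72.2  34. ] depth [609.1  73.4  31.2] 7.71
scene yel 207 282 44 atz [523.6 -32.6  75. ] depth [529.7 -35.8  84.1] 
scene orange 249 285 187 atz [632.6 -80.2  51. ] depth [631.  -79.4  48.2] -79.32
block 171 [623.6 -23.1  85.5]
island z [520.6 -47.4  40.2]
```

Call:
drive_tool([
  [0.03,-0.026,-0.005],
  [0.06,-0.052,-0.01],
  [0.09,-0.078,-0.015],
  [0.12,-0.105,-0.02],
  [0.149,-0.131,-0.025],
], spin=[2.6,5.2,7.8,10.4,12.9], fingers=[1,1,1,1,1])

```text
time_s: 1.42
eef_pos: [329.7, -456.3, 239.6]
tcp_rot: [0.998, 0.064, 0.0, -0.0]
contact_force: [0.4, 0.7, 0.6]
gripper_width: 88.0
gripper_force: 0.0
```

Call:
drive_tool([
  [0.019,-0.026,-0.004],
  [0.038,-0.052,-0.008],
  [0.057,-0.079,-0.012],
  [0.076,-0.105,-0.016],
  [0.095,-0.131,-0.02],
], spin=[0,0,0,0,0], fingers=[1,1,1,1,1])

```text
time_s: 1.83
eef_pos: [406.8, -314.3, 259.9]
tcp_rot: [0.998, 0.065, 0.0, 0.0]
contact_force: [0.1, -0.7, -0.2]
gripper_width: 88.2
gripper_force: 0.0
```

Call:
drive_tool([
  [0.019,-0.026,-0.004],
  [0.038,-0.052,-0.008],
  [0.057,-0.079,-0.012],
  [0.076,-0.105,-0.016],
  [0.095,-0.131,-0.02],
], spin=[0,0,0,0,0], fingers=[1,1,1,1,1])

```text
time_s: 2.25
eef_pos: [483.9, -172.0, 279.9]
tcp_rot: [0.998, 0.065, 0.0, 0.0]
contact_force: [0.7, 0.3, -0.4]
gripper_width: 88.1
gripper_force: 0.0
```

Call:
drive_tool([
  [0.019,-0.026,-0.004],
  [0.038,-0.052,-0.008],
  [0.057,-0.079,-0.012],
  [0.076,-0.105,-0.016],
  [0.095,-0.131,-0.02],
], spin=[0,0,0,0,0], fingers=[1,1,1,1,1])

```text
time_s: 2.67
eef_pos: [561.1, -29.6, 299.9]
tcp_rot: [0.998, 0.065, 0.0, 0.0]
contact_force: [0.1, -1.1, -0.1]
gripper_width: 88.1
gripper_force: 0.0
```

Control works as expected. Look with the wrist camera.

```bash
python3 - <<'E'
from h import *
c=cal("wrist"); im,d=robot.grab_frame("wrist"); save(im,"w1"); np.save("w1d.npy",d)
print(np.round(c["world_from_camera"],2).tolist(),c["fx"])
for t,z in (("pin_foot",40),("lock_grip",69),("gate_hub",63),("gate_blade",46),("tube_a_mid",64),("loader",0)):
    for r in robot.place_of(t,"wrist")[:4]:
        a,b=r["centre"][0]*420,r["centre"][1]*560
        print(t,round(r["conf"],2),round(a),round(b),np.round(atz(c,a,b,z),1).tolist())
for name,lo,hi,z in (("red",(0,150,90),(7,255,255),108),("green",(50,120,60),(80,255,255),34),("blue",(105,150,60),(125,255,255),34),("yel",(20,120,120),(32,255,255),85),("orange",(8,150,120),(18,255,255),51)):
    for r,cl,a,m in blobs(im,lo,hi,60):
        e=''
        if a>500:
            rr,cc=np.nonzero(m); Q=np.array([atz(c,x,y,z)[:2] for x,y in zip(rr,cc)]); vx,vy,_,_=cv2.fitLine(Q.astype(np.float32),cv2.DIST_HUBER,0,.01,.01).ravel(); e=round(np.degrees(np.arctan2(vy,vx)),2)
        print(name,round(r),round(cl),a,np.round(atz(c,r,cl,z),1),"depth",np.round(atd(c,r,cl,np.median(d[m])),1),e)
E
```

```text
[[0.13, 0.94, 0.32, 643.28], [-0.99, 0.12, 0.04, -18.87], [-0.0, -0.32, 0.95, 469.69], [0.0, 0.0, 0.0, 1.0]] 335.3322699923779
pin_foot 0.73 118 276 [622.3, -20.9, 40.0]
lock_grip 0.68 197 277 [529.4, -34.3, 69.0]
gate_hub 0.61 155 94 [551.1, 192.8, 63.0]
gate_hub 0.58 121 273 [618.6, -17.5, 63.0]
gate_blade 0.92 118 328 [630.7, -83.2, 46.0]
gate_blade 0.58 110 94 [602.1, 199.7, 46.0]
tube_a_mid 0.91 227 226 [479.6, 26.7, 64.0]
loader 0.83 164 277 [558.2, -30.0, 0.0]
red 188 455 281 [ 576.3 -227.7  108. ] depth [ 572.  -241.    84.9] 
red 190 217 182 [540.4  35.  108. ] depth [539.9  35.2 106.4] 
red 236 221 173 [485.2  26.6 108. ] depth [484.3  26.9 105.8] 
red 283 439 242 [ 458.  -243.3  108. ] depth [ 445.7 -258.2   84. ] 
green 42 332 68 [714.6 -74.7  34. ] depth [708.2 -69.7  73.2] 
green 102 350 763 [ 651.6 -108.7   34. ] depth [ 651.6 -108.9   32.6] 7.91
green 196 344 392 [ 532.8 -124.2   34. ] depth [ 532.2 -124.7   31.7] 
green 241 341 141 [ 467.4 -132.7   34. ] depth [ 467.2 -132.9   33.5] 
blue 103 199 692 [626.6  76.6  34. ] depth [625.5  82.6   6.9] 7.65
blue 196 205 283 [509.   61.4  34. ] depth [499.4  67.1   3. ] 
blue 228 23 351 [428.2 310.8  34. ] depth [452.1 274.2  82.4] 
blue 241 208 93 [443.3  52.8  34. ] depth [4.278e+02 5.830e+01 3.000e-01] 
blue 289 542 185 [ 429.2 -445.8   34. ] depth [ 421.1 -461.9   17.6] 
yel 115 319 484 [632.9 -67.   85. ] depth [632.  -71.3  50.5] 
yel 200 274 201 [530.  -30.3  85. ] depth [529.9 -30.3  84.7] 
orange 109 326 112 [640.7 -77.9  51. ] depth [640.5 -82.1  21.1] 
orange 123 324 141 [624.1 -78.5  51. ] depth [624.1 -78.6  50.5]
```

View pics/w1.png

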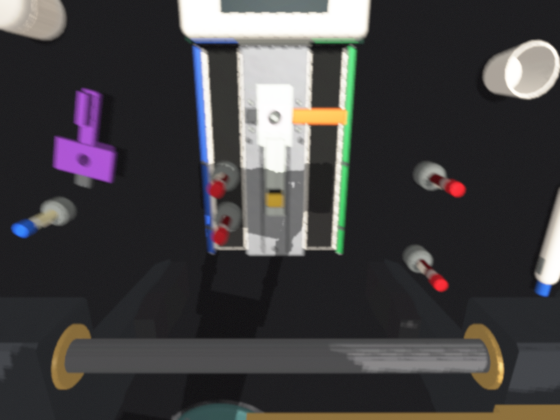

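The wrist view agrees: pin at about pixel (117,275), lock grip at (200,274), lane tubes left at (190,217) and (236,221). I go down over the lock grip, close on it and pull it back.

Call:
drive_tool([
  [-0.012,-0.001,0.035],
  [-0.024,-0.002,0.07],
  [-0.033,-0.002,0.105],
  [-0.033,-0.002,0.14],
  [-0.033,-0.002,0.17],
], spin=[0,0,0,0,0], fingers=[0.14,0.14,0.14,0.14,0.14])

```text
time_s: 3.43
eef_pos: [525.6, -34.9, 127.3]
tcp_rot: [0.998, 0.064, -0.001, 0.0]
contact_force: [0.8, -1.1, -0.6]
gripper_width: 56.9
gripper_force: 0.0
```

Call:
drive_tool([
  [0,0,0.02],
  [0,0,0.04],
  [0,0,0.055],
  [0,0,0.068],
  [0,0,0.068],
], spin=[0,0,0,0,0], fingers=[0.14,0.14,0.14,0.14,0.14])

```text
time_s: 3.85
eef_pos: [524.3, -34.6, 58.3]
tcp_rot: [0.998, 0.064, -0.003, -0.0]
contact_force: [-0.3, -1.0, 0.0]
gripper_width: 50.2
gripper_force: 0.0
```

Call:
drive_tool([
  [0,0,0],
  [0,0,0],
  [0,0,0],
  [0,0,0],
  [0,0,0],
], spin=[0,0,0,0,0], fingers=[-1,-1,-1,-1,-1], grip_force=10)

```text
time_s: 4.27
eef_pos: [528.3, -33.7, 62.5]
tcp_rot: [0.998, 0.065, 0.001, 0.0]
contact_force: [-0.3, 1.7, 1.0]
gripper_width: 18.9
gripper_force: 0.9
```

Call:
drive_tool([
  [0,0,0],
  [-0.003,0,0],
  [-0.012,0,0],
  [-0.021,0,0],
  [-0.03,0,0],
], spin=[0,0,0,0,0], fingers=[-1,-1,-1,-1,-1])

```text
time_s: 4.68
eef_pos: [498.4, -37.6, 62.5]
tcp_rot: [0.998, 0.065, 0.001, 0.0]
contact_force: [2.6, 0.2, 6.5]
gripper_width: 0.6
gripper_force: 3.0
```

Call:
drive_tool([
  [-0.006,0,0],
  [-0.011,0,0],
  [-0.015,0,0],
  [-0.018,0,0],
  [-0.018,0,0],
], spin=[0,0,0,0,0], fingers=[-1,-1,-1,-1,-1])

```text
time_s: 5.1
eef_pos: [480.0, -40.1, 62.5]
tcp_rot: [0.998, 0.065, 0.001, 0.0]
contact_force: [0.1, 0.4, 6.8]
gripper_width: 0.5
gripper_force: 3.2
```

```bash
python3 - <<'E'
from h import *
im,d=robot.grab_frame("top"); c=cal("top")
print([(round(r),round(cl),a,np.round(atz(c,r,cl,84),1)) for r,cl,a,m in blobs(im,(20,120,120),(32,255,255))])
im,d=robot.grab_frame("scene"); c=cal("scene")
for r,cl,a,m in blobs(im,(20,120,120),(32,255,255)): print(round(r),round(cl),a,np.round(atd(c,r,cl,np.median(d[m])),1))
save(cv2.resize(im[150:290,200:380],(720,560),interpolation=cv2.INTER_CUBIC),"s2")
E
```

```text
[(87, 173, np.int32(6268), array([916.6, 284.2,  84. ])), (63, 301, np.int32(42), array([979.3, -97.4,  84. ])), (62, 342, np.int32(42), array([ 980.1, -218.2,   84. ])), (74, 312, np.int32(34), array([ 943.4, -127. ,   84. ])), (73, 352, np.int32(33), array([ 944.6, -248. ,   84. ])), (85, 322, np.int32(36), array([ 910.2, -156.7,   84. ])), (86, 281, np.int32(29), array([909.1, -36. ,  84. ])), (119, 47, np.int32(53), array([835. , 666.7,  84. ]))]
185 556 27 [828.  648.7 121.1]
199 274 29 [492.7 -42.6  83.7]
288 472 9017 [937.1 306.6  10.7]
319 358 65 [904.6 -35.1 101.1]
343 312 59 [ 905.1 -156.3  101.9]
351 332 46 [ 941.3 -126.9  101.3]
358 351 45 [975.  -97.2 101.5]
376 284 45 [ 941.7 -246.4  102.3]
383 304 47 [ 975.1 -216.6  101.9]
```

View pics/s2.png

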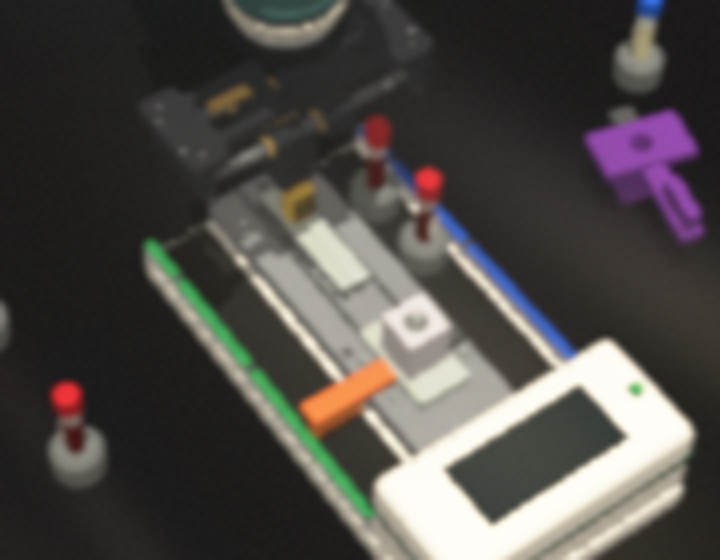

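The slide came back about 37 mm before the fingers slipped off, and they are now closed behind the grip. I push it the rest from the front with closed fingers.

Call:
drive_tool([
  [0,0,-0.03],
  [0,0,-0.05],
  [0.02,0,-0.05],
  [0.04,0,-0.05],
  [0.04,0,-0.05],
], spin=[0,0,0,0,0], fingers=[-1,-1,-1,-1,-1])

```text
time_s: 5.62
eef_pos: [521.5, -34.6, 112.0]
tcp_rot: [0.998, 0.065, 0.001, 0.0]
contact_force: [0.0, 0.1, -0.0]
gripper_width: 0.3
gripper_force: 0.0
```

Call:
drive_tool([
  [0,0,0.02],
  [0,0,0.035],
  [0,0,0.047],
  [0,0,0.047],
  [0,0,0.047],
], spin=[0,0,0,0,0], fingers=[-1,-1,-1,-1,-1])

```text
time_s: 6.03
eef_pos: [517.4, -34.6, 63.1]
tcp_rot: [0.998, 0.065, -0.002, -0.0]
contact_force: [0.0, -0.1, -0.1]
gripper_width: 0.7
gripper_force: 0.0
```

Call:
drive_tool([
  [-0.003,0,0],
  [-0.006,0,0],
  [-0.009,0,0],
  [-0.012,0,0],
  [-0.012,0,0],
], spin=[0,0,0,0,0], fingers=[-1,-1,-1,-1,-1])

```text
time_s: 6.45
eef_pos: [507.3, -36.2, 64.9]
tcp_rot: [0.998, 0.065, 0.0, 0.0]
contact_force: [-0.0, 0.2, 0.7]
gripper_width: 0.5
gripper_force: 0.0
```

Call:
drive_tool([
  [-0.002,0,0],
  [-0.004,0,0],
  [-0.006,0,0],
  [-0.008,0,0],
  [-0.008,0,0],
], spin=[0,0,0,0,0], fingers=[-1,-1,-1,-1,-1])

```text
time_s: 6.87
eef_pos: [499.3, -37.2, 64.3]
tcp_rot: [0.998, 0.065, -0.0, -0.0]
contact_force: [0.6, -0.6, 0.1]
gripper_width: 0.0
gripper_force: 0.0
```

Call:
drive_tool([
  [-0.001,0,0],
  [-0.002,0,0],
  [-0.003,0,0],
  [-0.003,0,0],
  [-0.003,0,0],
], spin=[0,0,0,0,0], fingers=[-1,-1,-1,-1,-1])

```text
time_s: 7.28
eef_pos: [496.8, -37.6, 64.4]
tcp_rot: [0.998, 0.065, -0.0, -0.0]
contact_force: [-0.7, 0.4, 0.3]
gripper_width: 0.5
gripper_force: 0.0
```

Call:
drive_tool([
  [-0.001,0,0],
  [-0.002,0,0],
  [-0.003,0,0],
  [-0.003,0,0],
  [-0.003,0,0],
], spin=[0,0,0,0,0], fingers=[-1,-1,-1,-1,-1])

```text
time_s: 7.7
eef_pos: [493.7, -38.0, 64.4]
tcp_rot: [0.998, 0.065, -0.0, -0.0]
contact_force: [0.4, -0.3, -0.5]
gripper_width: 0.5
gripper_force: 0.0
```

Call:
drive_tool([
  [-0.001,0,0],
  [-0.002,0,0],
  [-0.003,0,0],
  [-0.004,0,0],
  [-0.004,0,0],
], spin=[0,0,0,0,0], fingers=[-1,-1,-1,-1,-1])

```text
time_s: 8.12
eef_pos: [489.6, -38.5, 64.3]
tcp_rot: [0.998, 0.065, -0.0, -0.0]
contact_force: [-0.2, -0.2, 0.0]
gripper_width: 0.3
gripper_force: 0.0
```

```bash
python3 - <<'E'
from h import *
im,d=robot.grab_frame("scene"); c=cal("scene")
for r,cl,a,m in blobs(im,(20,120,90),(32,255,255)):
  if cl<300 and r<250: print(round(r),round(cl),a,np.round(atd(c,r,cl,np.median(d[m])),1))
save(cv2.resize(im[150:290,200:380],(720,560),interpolation=cv2.INTER_CUBIC),"s3")
E
```

```text
201 272 15 [492.3 -47.   74.5]
```

View pics/s3.png

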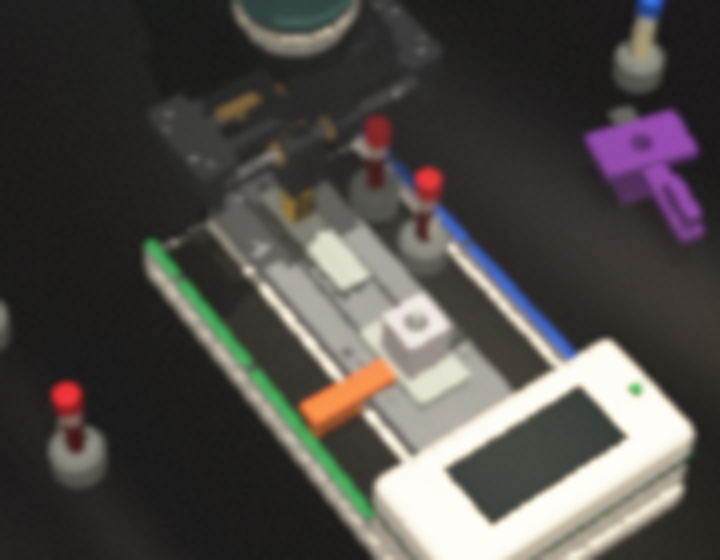

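Call:
drive_tool([
  [-0.001,0,0],
  [-0.002,0,0],
  [-0.003,0,0],
  [-0.004,0,0],
  [-0.004,0,0],
], spin=[0,0,0,0,0], fingers=[-1,-1,-1,-1,-1])

```text
time_s: 8.58
eef_pos: [485.6, -39.1, 64.3]
tcp_rot: [0.998, 0.065, -0.0, -0.0]
contact_force: [0.6, -0.2, -0.3]
gripper_width: 0.2
gripper_force: 0.0
```

Call:
drive_tool([
  [-0.001,0,0],
  [-0.002,0,0],
  [-0.003,0,0],
  [-0.004,0,0],
  [-0.004,0,0],
], spin=[0,0,0,0,0], fingers=[-1,-1,-1,-1,-1])

```text
time_s: 9.0
eef_pos: [481.7, -39.6, 64.4]
tcp_rot: [0.998, 0.065, -0.0, -0.0]
contact_force: [0.8, -0.0, -0.6]
gripper_width: 0.7
gripper_force: 0.0
```

Call:
drive_tool([
  [0,0,-0.04],
  [-0.01,0,-0.08],
  [-0.03,0,-0.11],
  [-0.05,0,-0.14],
  [-0.05,0,-0.15],
], spin=[0,0,0,0,0], fingers=[-1,-1,-1,-1,-1])

```text
time_s: 9.42
eef_pos: [432.4, -46.6, 219.2]
tcp_rot: [0.998, 0.065, 0.003, 0.001]
contact_force: [0.6, 0.4, -0.6]
gripper_width: 0.6
gripper_force: 0.0
```

```bash
python3 - <<'E'
from h import *
for n in("wrist","scene"):
  c=cal(n); im,d=robot.grab_frame(n)
  for r,cl,a,m in blobs(im,(20,120,60),(32,255,255),12):
    P=atd(c,r,cl,np.median(d[m]))
    if 400<P[0]<600 and abs(P[1])<100: print(n,round(r),round(cl),a,np.round(P,1),atz(c,r,cl,84).round(1))
  save(im if n=="wrist" else cv2.resize(im[150:290,200:380],(720,560)),n+"4")
E
```

```text
wrist 132 275 287 [488.2 -37.9  85.2] [488.1 -37.9  84. ]
scene 199 274 52 [491.1 -41.4  82.6] [492.1 -41.9  84. ]
```

View pics/wrist4.png

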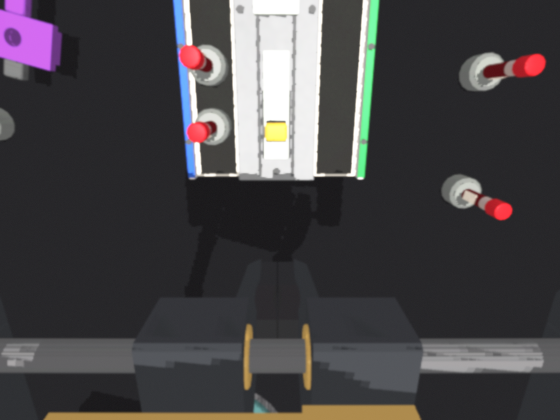

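```bash
python3 - <<'E'
from h import *
c=cal("wrist"); im,d=robot.grab_frame("wrist"); print(robot.get_obs()["eef_pos"])
for P in ([431.8,-46.8,214],[431.8,-46.8,233]): print(proj(c,P))
for r in range(235,330,6): print(r,d[r,265:290:6].round().tolist(),atd(c,r,262,d[r,262]).round(1),atd(c,r,276,d[r,276]).round(1))
E
```

```text
[433.36090326 -46.16539907 215.01257017]
(np.float64(257.61114864814385), np.float64(277.00598101154327))
(np.float64(273.84186981299985), np.float64(277.06763684670466))
235 [419.0, 419.0, 418.0, 418.0, 419.0] [356.1 -38.1  -2.1] [359.2 -55.4  -0. ]
241 [422.0, 419.0, 420.0, 420.0, 420.0] [348.7 -39.   -0.6] [351.4 -56.4   0.6]
247 [424.0, 424.0, 423.0, 422.0, 423.0] [339.8 -40.   -2.2] [ 3.431e+02 -5.750e+01  1.000e-01]
253 [426.0, 425.0, 425.0, 427.0, 425.0] [ 3.326e+02 -4.090e+01  1.000e-01] [ 3.347e+02 -5.860e+01 -3.000e-01]
259 [428.0, 427.0, 428.0, 428.0, 428.0] [323.9 -41.9  -0.6] [326.1 -59.7  -0.9]
265 [160.0, 159.0, 160.0, 158.0, 160.0] [441.6 -38.3 244.2] [442.  -44.9 243.3]
271 [153.0, 154.0, 159.0, 154.0, 154.0] [441.6 -38.5 250.1] [439.3 -45.3 244.3]
277 [149.0, 148.0, 159.0, 147.0, 149.0] [441.5 -38.8 255.4] [436.8 -45.6 245.4]
283 [142.0, 143.0, 161.0, 145.0, 144.0] [441.6 -39.  260.7] [434.9 -45.9 247.7]
289 [138.0, 140.0, 159.0, 139.0, 138.0] [441.6 -39.2 265.5] [431.3 -46.3 247.1]
295 [135.0, 135.0, 160.0, 134.0, 134.0] [441.6 -39.3 270. ] [428.8 -46.7 248.2]
301 [132.0, 132.0, 160.0, 130.0, 131.0] [441.7 -39.5 274.4] [425.6 -47.1 248.3]
307 [127.0, 128.0, 450.0, 127.0, 127.0] [441.7 -39.7 278.4] [256.2 -68.7   0.4]
313 [123.0, 123.0, 454.0, 123.0, 123.0] [440.8 -39.9 280.8] [247.1 -69.9   0.7]
319 [120.0, 120.0, 456.0, 119.0, 119.0] [441.8 -40.  285.8] [236.6 -71.3  -0.7]
325 [120.0, 120.0, 458.0, 121.0, 120.0] [439.5 -40.2 286.2] [439.9 -45.3 285.8]
```

View pics/scene4.png

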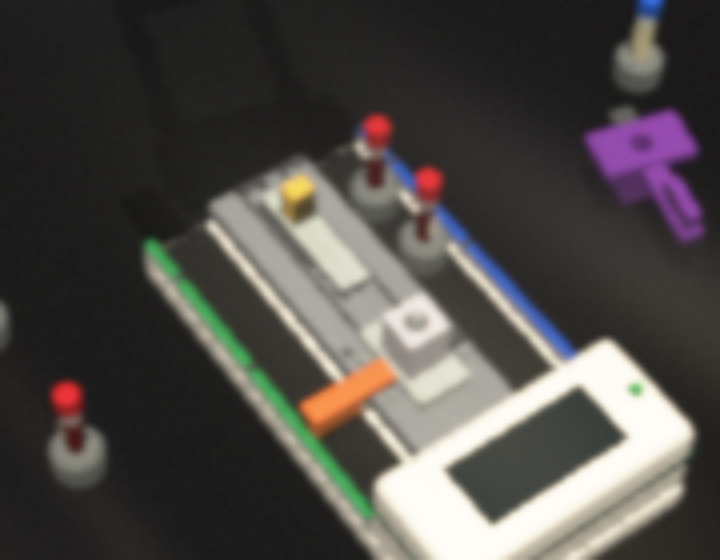

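Useful finding: the wrist depth puts the real fingertips about 22–28 mm above the reported TCP. The 6.8 N upward push on the grip top at TCP z 62 fits that. So I missed the grip vertically and only dragged the lock by friction. I will use tip ≈ TCP z + 22, then push the grip back from the front.

Call:
drive_tool([
  [0.03,0,0.02],
  [0.06,0,0.04],
  [0.086,0,0.06],
  [0.086,0,0.09],
  [0.086,0,0.11],
], spin=[0,0,0,0,0], fingers=[-1,-1,-1,-1,-1])

```text
time_s: 9.98
eef_pos: [516.6, -34.1, 98.9]
tcp_rot: [0.998, 0.066, -0.003, -0.001]
contact_force: [-0.5, 0.5, -0.8]
gripper_width: 0.5
gripper_force: 0.0
```

Call:
drive_tool([
  [0,0,0.02],
  [0,0,0.04],
  [0,0,0.052],
  [0,0,0.059],
  [0,0,0.059],
], spin=[0,0,0,0,0], fingers=[-1,-1,-1,-1,-1])

```text
time_s: 10.4
eef_pos: [515.3, -34.5, 42.2]
tcp_rot: [0.998, 0.065, -0.003, -0.001]
contact_force: [-0.3, 0.1, -0.2]
gripper_width: 0.4
gripper_force: 0.0
```

Call:
drive_tool([
  [-0.003,0,0],
  [-0.006,0,0],
  [-0.009,0,0],
  [-0.012,0,0],
  [-0.012,0,0],
], spin=[0,0,0,0,0], fingers=[-1,-1,-1,-1,-1])

```text
time_s: 10.82
eef_pos: [506.9, -36.6, 46.8]
tcp_rot: [0.998, 0.065, 0.002, 0.0]
contact_force: [1.2, 0.5, -0.4]
gripper_width: 0.4
gripper_force: 1.1
```

Call:
drive_tool([
  [-0.001,0,0],
  [-0.002,0,0],
  [-0.003,0,0],
  [-0.003,0,0],
  [-0.003,0,0],
], spin=[0,0,0,0,0], fingers=[-1,-1,-1,-1,-1])

```text
time_s: 11.23
eef_pos: [506.9, -36.6, 46.9]
tcp_rot: [0.998, 0.065, 0.004, 0.0]
contact_force: [9.6, 1.7, -4.8]
gripper_width: 0.4
gripper_force: 4.8
```

The lock stalls at 9.6 N against the stop, so it is fully back. Now over the hub.

Call:
drive_tool([
  [0.004,0,0],
  [0.004,0,-0.04],
  [0.004,0,-0.08],
  [0.02,0,-0.12],
  [0.04,0,-0.15],
], spin=[0,0,0,0,0], fingers=[-1,-1,0,0.5,0.6])

```text
time_s: 11.65
eef_pos: [541.5, -31.8, 198.2]
tcp_rot: [0.998, 0.065, -0.0, 0.0]
contact_force: [1.7, 0.1, 0.2]
gripper_width: 18.6
gripper_force: 0.0
```

Call:
drive_tool([
  [0.03,-0.001,0],
  [0.055,-0.001,0],
  [0.078,-0.001,0],
  [0.078,-0.001,0],
  [0.078,-0.001,0],
], spin=[0,0,0,0,0], fingers=[0.6,0.6,0.6,0.6,0.6])

```text
time_s: 12.07
eef_pos: [619.3, -20.4, 194.7]
tcp_rot: [0.998, 0.066, -0.001, -0.0]
contact_force: [-0.2, 0.1, -1.3]
gripper_width: 51.6
gripper_force: 0.0
```

```bash
python3 - <<'E'
from h import *
o=robot.get_obs(); c=cal("wrist"); im,d=robot.grab_frame("wrist"); save(im,"w5"); np.save("w5d.npy",d)
print(o["eef_pos"],o["gripper_width"],np.round(c["world_from_camera"],3)[:3,3])
K=[(r,q) for r in range(100,300,2) for q in range(200,350,2) if d[r,q]>0]
P=np.array([atd(c,r,q,d[r,q]) for r,q in K]); K=np.array(K)
s=(P[:,2]>78)&(P[:,2]<89)&(np.hypot(P[:,0]-622,P[:,1]+21)<35)
A=P[s]; R=np.array([[.9914,.1305],[-.1305,.9914]])
L=A[:,:2]@R.T; print(len(A),"z",np.median(A[:,2]),"x_l",np.percentile(L[:,0],[2,50,98]),"y_l",np.percentile(L[:,1],[2,50,98]))
print("rect",cv2.minAreaRect(L.astype(np.float32)))
s=(P[:,2]>140)&(np.abs(P[:,0]-620)<60); print("finger min z",np.percentile(P[s][:,2],[0,1,3]) if s.any() else None)
for t,z in (("gate_hub",63),("pin_foot",40)):
    for r in robot.place_of(t,"wrist")[:2]:
        a,b=r["centre"][0]*420,r["centre"][1]*560; print(t,r["conf"],round(a),round(b),atz(c,a,b,z))
E
```

```text
[619.25943989 -20.42540603 194.71615348] 51.58164464856909 [702.011  -9.62  364.297]
308 z 85.44305191072579 x_l [600.32212662 617.01805876 630.84037532] y_l [-117.2232252  -101.89104715  -86.2778505 ]
rect ((615.5475463867188, -101.87593841552734), (31.17133140563965, 30.844980239868164), 89.3177490234375)
finger min z [217.77682432 218.27399086 218.86280444]
gate_hub 0.89 227 54 [557.35724531 189.02375525  63.        ]
gate_hub 0.88 192 278 [620.46666375 -21.25754081  63.        ]
pin_foot 0.59 183 278 [623.04224921 -21.25924515  40.        ]
```

View pics/w5.png

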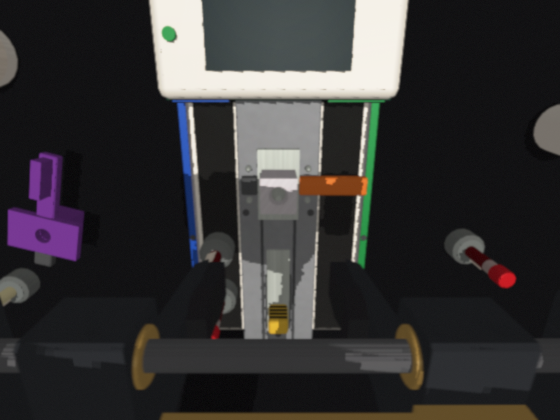

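The wrist depth gives block centre loader-frame (615.5, −101.9), top z 85.4, and confirms the fingertips are 23 mm above the reported TCP. I go down and grip the block.

Call:
drive_tool([
  [0.004,0.001,0.03],
  [0.004,0.001,0.06],
  [0.004,0.001,0.085],
  [0.004,0.001,0.11],
  [0.004,0.001,0.125],
], spin=[0,0,0,0,0], fingers=[0.4,0.4,0.4,0.4,0.4])

```text
time_s: 12.63
eef_pos: [620.3, -21.0, 67.4]
tcp_rot: [0.998, 0.065, -0.002, -0.0]
contact_force: [-0.6, -0.6, -0.2]
gripper_width: 61.6
gripper_force: 0.0
```

Call:
drive_tool([
  [0,0,0.012],
  [0,0,0.022],
  [0,0,0.031],
  [0,0,0.036],
  [0,0,0.036],
], spin=[0,0,0,0,0], fingers=[0.4,0.4,0.4,0,-0.2])

```text
time_s: 13.05
eef_pos: [623.2, -20.9, 33.7]
tcp_rot: [0.998, 0.065, -0.001, -0.0]
contact_force: [-0.3, -0.1, -0.7]
gripper_width: 50.3
gripper_force: 0.0
```

Call:
drive_tool([
  [0,0,0],
  [0,0,0],
  [0,0,0],
  [0,0,0],
  [0,0,0],
], spin=[0,0,0,0,0], fingers=[-1,-1,-1,-1,-1], grip_force=25)

```text
time_s: 13.47
eef_pos: [624.7, -20.9, 35.5]
tcp_rot: [0.998, 0.065, 0.001, 0.0]
contact_force: [0.3, 1.1, 2.7]
gripper_width: 31.9
gripper_force: 25.0
```

Call:
drive_tool([
  [0,0,0],
  [0,0,0],
  [0,0,0],
], spin=[0,0,0], fingers=[-1,-1,-1])

```text
time_s: 13.72
eef_pos: [624.7, -20.9, 35.5]
tcp_rot: [0.998, 0.065, 0.001, 0.0]
contact_force: [0.1, 1.0, 6.0]
gripper_width: 31.5
gripper_force: 25.0
```

Call:
drive_tool([
  [0,0,-0.01],
  [0,0,-0.02],
  [0,0,-0.03],
  [0,0,-0.045],
  [0,0,-0.06],
], spin=[0,0,0,0,0], fingers=[-1,-1,-1,-1,-1])

```text
time_s: 14.13
eef_pos: [622.8, -21.0, 94.9]
tcp_rot: [0.998, 0.065, -0.001, -0.0]
contact_force: [-0.2, -0.3, -1.7]
gripper_width: 32.1
gripper_force: 25.0
```

Call:
drive_tool([
  [0,0,-0.015],
  [0,0,-0.03],
  [0,0,-0.042],
  [0,0,-0.05],
  [0,0,-0.05],
], spin=[0,0,0,0,0], fingers=[-1,-1,-1,-1,-1])

```text
time_s: 14.55
eef_pos: [625.1, -21.1, 147.1]
tcp_rot: [0.998, 0.065, 0.002, 0.0]
contact_force: [0.5, -0.2, -2.3]
gripper_width: 31.6
gripper_force: 25.0
```

```bash
cat >> h.py <<'E'
R=np.array([[.9914,.1305],[-.1305,.9914]])
def lf(P): return (np.atleast_2d(P)[:,:2]@R.T).round(1)
E
python3 - <<'E'
from h import *
o=robot.get_obs(); c=cal("wrist"); im,d=robot.grab_frame("wrist"); save(im,"w6"); T=o["eef_pos"]
print(T,lf(T),o["gripper_width"])
K=[(r,q) for r in range(100,330,2) for q in range(180,370,2) if d[r,q]>0]
P=np.array([atd(c,r,q,d[r,q]) for r,q in K]); L=lf(P); t=lf(T)[0]
s=(P[:,2]>188)&(P[:,2]<201)&(abs(L[:,0]-t[0])<40)&(abs(L[:,1]-t[1])<18); print("block top?",s.sum(),np.median(P[s],0) if s.any() else 0, np.percentile(L[s],[2,98],axis=0).round(1) if s.any() else 0)
s=(P[:,2]>150)&(P[:,2]<170)&(abs(L[:,0]-t[0])<60); print("plate/arm",s.sum(),np.percentile(L[s],[2,98],axis=0).round(1) if s.any() else 0)
E
```

```text
[625.10570906 -21.07671351 147.11282921] [[ 617.  -102.5]] 31.593472376249203
block top? 1126 [630.96425468 -20.48706541 196.7932017 ] [[ 607.1 -119.4]
 [ 631.4  -85.5]]
plate/arm 1392 [[ 610.7 -148.6]
 [ 650.2  -70.1]]
```

View pics/w6.png

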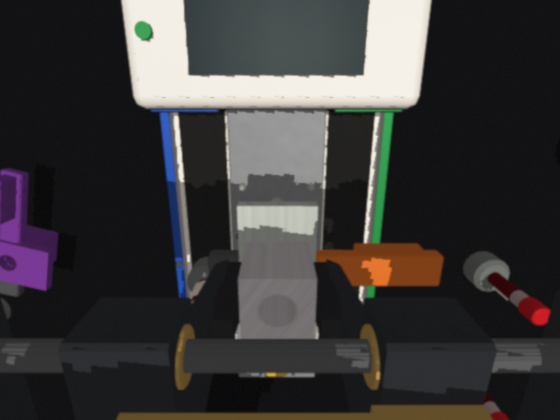

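Gate is held level and clear. I step back to see the bare pin and fix its position.

Call:
drive_tool([
  [-0.025,0,0],
  [-0.05,0,0],
  [-0.075,0,0],
  [-0.09,0,0],
  [-0.09,0,0],
], spin=[0,0,0,0,0], fingers=[-1,-1,-1,-1,-1])

```text
time_s: 15.02
eef_pos: [530.0, -32.7, 142.4]
tcp_rot: [0.998, 0.065, -0.003, -0.0]
contact_force: [-0.6, 0.6, -3.1]
gripper_width: 32.0
gripper_force: 25.0
```

Call:
drive_tool([
  [0,0,0],
  [0,0,0],
  [0,0,0],
], spin=[0,0,0], fingers=[-1,-1,-1])

```text
time_s: 15.27
eef_pos: [535.4, -32.6, 144.3]
tcp_rot: [0.998, 0.065, 0.0, -0.0]
contact_force: [-0.6, -0.5, -1.7]
gripper_width: 31.8
gripper_force: 25.0
```

```bash
python3 - <<'E'
from h import *
o=robot.get_obs(); c=cal("wrist"); im,d=robot.grab_frame("wrist"); save(im,"w7"); T=o["eef_pos"]
print(T,lf(T),o["gripper_width"],o["tcp_rot"])
r0,c0=proj(c,[622.8,-21.5,92]); print(r0,c0)
a,b=int(r0)-60,int(c0)-80; save(cv2.resize(im[a:a+120,b:b+160],(800,600),interpolation=cv2.INTER_CUBIC),"w7c"); print("crop origin",a,b)
K=[(r,q) for r in range(a,a+120) for q in range(b,b+160) if d[r,q]>0]
P=np.array([atd(c,r,q,d[r,q]) for r,q in K]); L=lf(P)
for lo,hi in((86,96),(55,86),(44,52)):
  s=(P[:,2]>lo)&(P[:,2]<hi)&(abs(L[:,0]-615)<45)&(abs(L[:,1]+102)<45); print(lo,s.sum(),np.median(L[s],0) if s.any() else 0,np.percentile(L[s],[1,99],axis=0) if s.any() else 0)
for r in robot.place_of("pin_foot","wrist")[:2]:
    a,b=r["centre"][0]*420,r["centre"][1]*560; print(r["conf"],round(a),round(b),lf(atz(c,a,b,40)))
E
```

```text
[535.4284069  -32.58847895 144.3241981 ] [[ 526.6 -102.2]] 31.781192685213288 [ 9.97862492e-01  6.53482620e-02  2.28736681e-04 -4.76544790e-06]
90.825469249977 277.54726080043844
crop origin 30 197
86 121 [ 614.6 -102.2] [[ 611.   -105.4 ]
 [ 618.78  -98.4 ]]
55 119 [ 614.2 -102.2] [[ 609.2 -106.9]
 [ 620.3  -97. ]]
44 197 [628.3 -76. ] [[ 595.9   -133.104]
 [ 633.004  -70.692]]
0.83 92 271 [[615.2 -97.9]]
```

View pics/w7c.png

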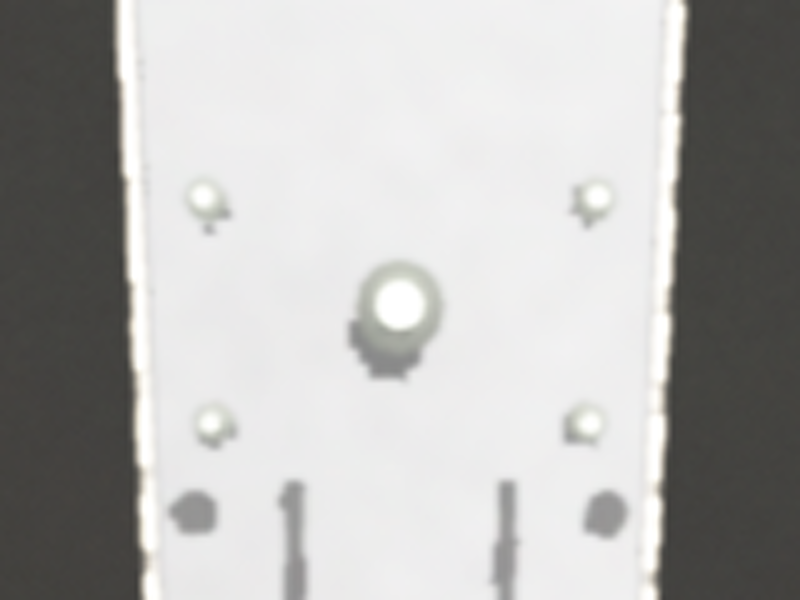

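Pin found at loader-frame (614.8, −102.2). The held bore is −1.7 mm in tool x from the TCP. Now the half turn.

Call:
drive_tool([
  [0,0,0],
  [0,0,0],
  [0,0,0],
  [0,0,0],
  [0,0,0],
], spin=[-7,-14,-21,-28,-35], fingers=[-1,-1,-1,-1,-1])

```text
time_s: 15.78
eef_pos: [535.1, -32.6, 144.3]
tcp_rot: [0.931, 0.365, -0.0, -0.0]
contact_force: [0.1, 0.2, -2.3]
gripper_width: 31.8
gripper_force: 25.0
```

Call:
drive_tool([
  [0,0,0],
  [0,0,0],
  [0,0,0],
  [0,0,0],
  [0,0,0],
], spin=[-7,-14,-21,-28,-35], fingers=[-1,-1,-1,-1,-1])

```text
time_s: 16.2
eef_pos: [535.1, -32.6, 144.3]
tcp_rot: [0.778, 0.628, 0.0, 0.0]
contact_force: [-0.3, -0.2, -2.9]
gripper_width: 31.9
gripper_force: 25.0
```

Call:
drive_tool([
  [0,0,0],
  [0,0,0],
  [0,0,0],
  [0,0,0],
  [0,0,0],
], spin=[-7,-14,-21,-28,-35], fingers=[-1,-1,-1,-1,-1])

```text
time_s: 16.62
eef_pos: [535.1, -32.6, 144.3]
tcp_rot: [0.553, 0.833, -0.0, 0.0]
contact_force: [0.5, -0.1, -2.3]
gripper_width: 31.8
gripper_force: 25.0
```

Call:
drive_tool([
  [0,0,0],
  [0,0,0],
  [0,0,0],
  [0,0,0],
  [0,0,0],
], spin=[-7,-14,-21,-28,-35], fingers=[-1,-1,-1,-1,-1])

```text
time_s: 17.03
eef_pos: [535.1, -32.6, 144.3]
tcp_rot: [0.277, 0.961, -0.0, -0.0]
contact_force: [0.8, 0.1, -2.1]
gripper_width: 31.6
gripper_force: 25.0
```

Call:
drive_tool([
  [0,0,0],
  [0,0,0],
  [0,0,0],
  [0,0,0],
  [0,0,0],
], spin=[-7,-14,-21,-28,-35], fingers=[-1,-1,-1,-1,-1])

```text
time_s: 17.45
eef_pos: [535.1, -32.6, 144.3]
tcp_rot: [-0.025, 1.0, -0.0, -0.0]
contact_force: [0.2, 0.3, -2.1]
gripper_width: 31.9
gripper_force: 25.0
```

Call:
drive_tool([
  [0,0,0],
  [0,0,0],
  [0,0,0],
  [0,0,0],
], spin=[-3,-5,-5,-5], fingers=[-1,-1,-1,-1])

```text
time_s: 17.78
eef_pos: [534.9, -32.6, 144.3]
tcp_rot: [-0.065, 0.998, -0.0, -0.0]
contact_force: [0.0, -0.2, -1.7]
gripper_width: 31.8
gripper_force: 25.0
```

Call:
drive_tool([
  [-0.025,0,0],
  [-0.05,0,0],
  [-0.075,0,0.01],
  [-0.087,0,0.03],
  [-0.087,0,0.045],
], spin=[0,0,0,0,0], fingers=[-1,-1,-1,-1,-1])

```text
time_s: 18.2
eef_pos: [624.5, -21.0, 99.3]
tcp_rot: [-0.065, 0.998, -0.0, 0.002]
contact_force: [-0.4, 0.2, -3.2]
gripper_width: 31.8
gripper_force: 25.0
```

Call:
drive_tool([
  [0,0,0],
  [0,0,0],
  [0,0,0],
  [0,0,0],
  [0,0,0],
], spin=[0,0,0,0,0], fingers=[-1,-1,-1,-1,-1])

```text
time_s: 18.62
eef_pos: [621.5, -21.5, 101.0]
tcp_rot: [-0.065, 0.998, -0.0, 0.001]
contact_force: [0.3, 0.1, -1.8]
gripper_width: 31.8
gripper_force: 25.0
```

Call:
drive_tool([
  [0,0,0.004],
  [0,0,0.008],
  [0,0,0.012],
  [0,0,0.016],
  [0,0,0.02],
], spin=[0,0,0,0,0], fingers=[-1,-1,-1,-1,-1])

```text
time_s: 19.03
eef_pos: [620.5, -21.3, 78.8]
tcp_rot: [-0.065, 0.998, 0.0, -0.0]
contact_force: [0.6, -0.5, -2.9]
gripper_width: 31.6
gripper_force: 25.0
```

Call:
drive_tool([
  [0,0,0.003],
  [0,0,0.006],
  [0,0,0.009],
  [0,0,0.01],
  [0,0,0.01],
], spin=[0,0,0,0,0], fingers=[-1,-1,-1,-1,-1])

```text
time_s: 19.45
eef_pos: [620.5, -21.3, 68.9]
tcp_rot: [-0.065, 0.998, 0.0, -0.0]
contact_force: [-0.3, -0.3, -2.6]
gripper_width: 31.9
gripper_force: 25.0
```

Call:
drive_tool([
  [-0.0005,0,0.005],
  [-0.0005,0,0.01],
  [-0.0005,0,0.015],
  [-0.0005,0,0.02],
  [-0.0005,0,0.023],
], spin=[0,0,0,0,0], fingers=[-1,-1,-1,-1,-1])

```text
time_s: 19.87
eef_pos: [620.6, -21.2, 45.3]
tcp_rot: [-0.065, 0.998, 0.0, -0.001]
contact_force: [-0.4, -0.5, -2.4]
gripper_width: 31.7
gripper_force: 25.0
```

Call:
drive_tool([
  [0,0,0.002],
  [0,0,0.004],
  [0,0,0.006],
  [0,0,0.008],
  [0,0,0.009],
], spin=[0,0,0,0,0], fingers=[-1,-1,-1,-1,-1])

```text
time_s: 20.28
eef_pos: [621.3, -21.2, 37.3]
tcp_rot: [-0.065, 0.998, 0.0, -0.0]
contact_force: [-0.4, 0.4, -2.9]
gripper_width: 31.8
gripper_force: 25.0
```

Call:
drive_tool([
  [0,0,0.001],
  [0,0,0.0015],
  [0,0,0.0015],
], spin=[0,0,0], fingers=[-1,-1,-1])

```text
time_s: 20.53
eef_pos: [621.3, -21.2, 35.9]
tcp_rot: [-0.065, 0.998, 0.0, 0.0]
contact_force: [-0.3, -0.1, -2.2]
gripper_width: 31.5
gripper_force: 25.0
```

Call:
drive_tool([
  [0,0,0.001],
  [0,0,0.0015],
  [0,0,0.0015],
], spin=[0,0,0], fingers=[-1,-1,-1])

```text
time_s: 20.78
eef_pos: [621.5, -21.3, 35.5]
tcp_rot: [-0.065, 0.998, -0.0, 0.0]
contact_force: [-2.5, 1.0, 4.6]
gripper_width: 32.1
gripper_force: 25.0
```

Call:
drive_tool([
  [0,0,0],
  [0,0,0],
  [0,0,0],
  [0,0,0],
  [0,0,0],
], spin=[0,0,0,0,0], fingers=[-0.2,0,0.3,0.4,0.4])

```text
time_s: 21.2
eef_pos: [621.3, -21.3, 34.3]
tcp_rot: [-0.065, 0.998, -0.0, 0.0]
contact_force: [-0.3, 0.5, -0.2]
gripper_width: 59.7
gripper_force: 0.0
```

Call:
drive_tool([
  [0,0,-0.03],
  [0,0,-0.06],
  [0,0,-0.09],
  [0,0,-0.12],
  [0,0,-0.15],
], spin=[0,0,0,0,0], fingers=[0.4,0.4,0.4,0.4,0.4])

```text
time_s: 21.62
eef_pos: [621.0, -21.2, 185.6]
tcp_rot: [-0.065, 0.998, 0.0, -0.0]
contact_force: [0.5, -0.3, 0.7]
gripper_width: 61.8
gripper_force: 0.0
```

Call:
drive_tool([
  [0.03,0,0],
  [0.06,0,0],
  [0.09,0,0],
  [0.1,0,0],
  [0.1,0,0],
], spin=[0,0,0,0,0], fingers=[-1,-1,-1,-1,-1])

```text
time_s: 22.03
eef_pos: [520.2, -34.4, 184.3]
tcp_rot: [-0.065, 0.998, 0.0, -0.0]
contact_force: [-0.3, -0.4, -0.4]
gripper_width: 30.4
gripper_force: 0.0
```

```bash
python3 - <<'E'
from h import *
print(robot.get_obs()["eef_pos"])
im,d=robot.grab_frame("scene"); c=cal("scene"); save(cv2.resize(im[150:290,200:380],(720,560),interpolation=cv2.INTER_CUBIC),"s8")
K=[(r,q) for r in range(150,290) for q in range(200,380) if d[r,q]>0]
P=np.array([atd(c,r,q,d[r,q]) for r,q in K]); L=lf(P)-[555,-102]
s=(P[:,2]>78)&(P[:,2]<90)&(np.hypot(L[:,0]-60,L[:,1])<25); print("block",np.median(P[s],0),L[s].mean(0))
s=(P[:,2]>44)&(P[:,2]<58)&(abs(L[:,0]-60)<15)&(L[:,1]>45); print("arm left",s.sum(),np.median(P[s],0),np.percentile(L[s],[2,98],axis=0))
E
```

```text
[520.17706092 -34.40656841 184.29692797]
block [623.49031412 -23.47758181  85.5846036 ] [59.37887324 -2.3028169 ]
arm left 118 [611.37272428  48.12294038  51.27628448] [[ 48.142  46.702]
 [ 71.662 224.226]]
```

View pics/s8.png

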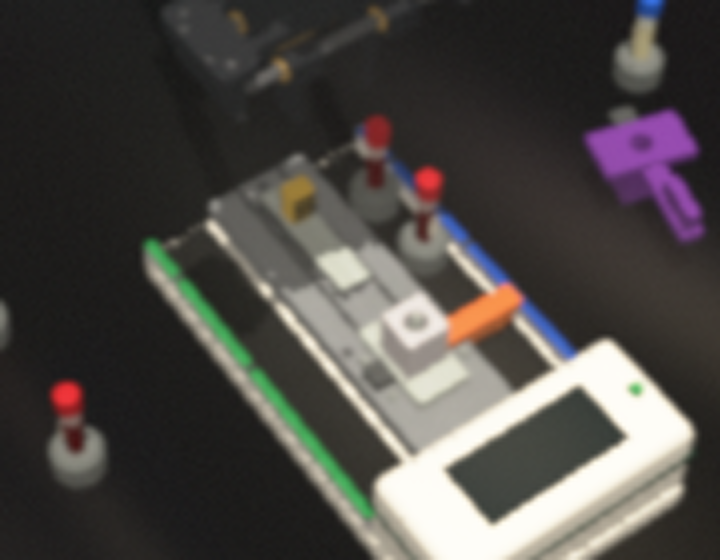

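Gate is seated: block top 85.6 mm, orange arm over the blue lane. Now push the lock home from behind.

Call:
drive_tool([
  [0.03,0,0],
  [0.061,0,0.02],
  [0.061,0,0.05],
  [0.061,0,0.08],
  [0.061,0,0.105],
], spin=[0,0,0,0,0], fingers=[-1,-1,-1,-1,-1])

```text
time_s: 22.5
eef_pos: [462.9, -42.2, 78.4]
tcp_rot: [-0.065, 0.998, -0.0, 0.001]
contact_force: [0.0, 0.1, 0.6]
gripper_width: 0.5
gripper_force: 0.0
```

Call:
drive_tool([
  [0,0,0.015],
  [0,0,0.025],
  [0,0,0.034],
  [0,0,0.034],
  [0,0,0.034],
], spin=[0,0,0,0,0], fingers=[-1,-1,-1,-1,-1])

```text
time_s: 22.92
eef_pos: [462.5, -42.3, 45.6]
tcp_rot: [-0.065, 0.998, -0.0, 0.0]
contact_force: [-0.6, -0.0, 0.3]
gripper_width: 0.2
gripper_force: 0.0
```

Call:
drive_tool([
  [-0.006,0,0],
  [-0.014,0,0],
  [-0.022,0,0],
  [-0.03,0,0],
  [-0.036,0,0],
], spin=[0,0,0,0,0], fingers=[-1,-1,-1,-1,-1])

```text
time_s: 23.33
eef_pos: [499.1, -37.5, 46.1]
tcp_rot: [-0.065, 0.998, -0.0, 0.001]
contact_force: [-1.6, 0.3, 1.5]
gripper_width: 0.5
gripper_force: 0.9
```

Call:
drive_tool([
  [-0.004,0,0],
  [-0.008,0,0],
  [-0.011,0,0],
  [-0.014,0,0],
  [-0.014,0,0],
], spin=[0,0,0,0,0], fingers=[-1,-1,-1,-1,-1])

```text
time_s: 23.75
eef_pos: [511.8, -35.6, 45.4]
tcp_rot: [-0.065, 0.998, 0.0, 0.0]
contact_force: [-0.3, -0.0, -0.6]
gripper_width: 0.3
gripper_force: 0.0
```

Call:
drive_tool([
  [-0.001,0,0],
  [-0.002,0,0],
  [-0.003,0,0],
  [-0.004,0,0],
  [-0.004,0,0],
], spin=[0,0,0,0,0], fingers=[-1,-1,-1,-1,-1])

```text
time_s: 24.17
eef_pos: [514.7, -35.2, 45.3]
tcp_rot: [-0.065, 0.998, 0.0, -0.001]
contact_force: [-1.4, -1.9, 1.7]
gripper_width: 0.5
gripper_force: 1.3
```

Call:
drive_tool([
  [-0.001,0,0],
  [-0.002,0,0],
  [-0.003,0,0],
  [-0.003,0,0],
  [-0.003,0,0],
], spin=[0,0,0,0,0], fingers=[-1,-1,-1,-1,-1])

```text
time_s: 24.58
eef_pos: [514.7, -35.2, 45.1]
tcp_rot: [-0.065, 0.998, -0.0, -0.004]
contact_force: [-11.6, -3.1, 9.8]
gripper_width: 0.5
gripper_force: 5.9
```

Call:
drive_tool([
  [0.003,0,0],
  [0.006,0,-0.03],
  [0.006,0,-0.07],
  [0.006,0,-0.11],
  [0.006,0,-0.15],
], spin=[0,0,0,0,0], fingers=[-1,-1,-1,-1,-1])

```text
time_s: 25.0
eef_pos: [512.3, -35.4, 196.9]
tcp_rot: [-0.065, 0.998, 0.0, 0.0]
contact_force: [0.2, -0.2, 0.4]
gripper_width: 0.4
gripper_force: 0.0
```

Call:
drive_tool([
  [0,0.02,0],
  [0,0.04,0],
  [0,0.06,0],
  [0,0.06,0],
  [0,0.06,0],
], spin=[0,0,0,0,0], fingers=[0,0,0,0,0])

```text
time_s: 25.42
eef_pos: [504.8, 24.5, 195.7]
tcp_rot: [-0.066, 0.998, -0.0, 0.001]
contact_force: [-0.3, 0.6, 0.1]
gripper_width: 31.6
gripper_force: 0.0
```

```bash
cat >> h.py <<'E'
def caps(n):
    c=cal(n); im,d=robot.grab_frame(n)
    for r,cl,a,m in blobs(im,(0,150,60),(7,255,255),15):
        rr,cc=np.nonzero(m); P=np.array([atd(c,x,y,d[x,y]) for x,y in zip(rr,cc) if d[x,y]>0])
        if not len(P): continue
        md=np.median(P,0)
        if not(350<md[0]<800 and -400<md[1]<120): continue
        zt=np.percentile(P[:,2],92); T=P[P[:,2]>zt-3]
        (q,_)=cv2.minEnclosingCircle(T[:,:2].astype(np.float32))
        print(n,round(r),round(cl),a,"top z",round(zt,1),"ctr",np.round(q,1),"l",lf(np.array(q))[0])
    return im,d,c
E
python3 - <<'E'
from h import *
o=robot.get_obs(); print(o["eef_pos"],lf(o["eef_pos"]))
im,d,c=caps("wrist"); save(im,"w9")
for r,cl,a,m in blobs(im,(20,120,60),(32,255,255),12):
    P=atd(c,r,cl,np.median(d[m])); print("yel",a,P,lf(P))
im,d,c=caps("scene"); 
for r,cl,a,m in blobs(im,(20,120,90),(32,255,255),12):
    if cl<300 and r<250: P=atd(c,r,cl,np.median(d[m])); print("yel scene",r,cl,a,P,lf(P))
caps("top")
E
```

```text
[504.83863521  24.4709442  195.65012932] [[503.7 -41.6]]
wrist 178 284 409 top z 108.4 ctr [480.9  26.3] l [480.2 -36.7]
wrist 214 13 245 top z 53.4 ctr [ 568.9 -241.1] l [ 532.5 -313.2]
wrist 221 283 89 top z 70.8 ctr [532.8  34.2] l [532.7 -35.6]
wrist 243 284 419 top z 108.1 ctr [537.5  34.5] l [537.4 -35.9]
yel 430 [529.42298503 -30.97417645  84.51521387] [[520.8 -99.8]]
yel 612 [614.68573832  34.38200253  50.64301884] [[613.9 -46.1]]
yel 12 [485.91424047  25.87487308 309.96474376] [[485.1 -37.8]]
scene 182 294 35 top z 111.0 ctr [481.1  24.8] l [480.2 -38.2]
scene 195 307 49 top z 110.6 ctr [537.8  33.9] l [537.6 -36.6]
scene 216 191 63 top z 89.9 ctr [ 443.9 -260.7] l [ 406.1 -316.4]
scene 249 216 65 top z 91.1 ctr [ 569.9 -246.1] l [ 532.8 -318.4]
yel scene 208.864406779661 283.1864406779661 59 [534.30291319 -34.64564313  82.63340692] [[ 525.2 -104.1]]
top 199 357 39 top z 88.7 ctr [ 569.9 -245.2] l [ 533.  -317.4]
top 243 365 38 top z 91.2 ctr [ 444.6 -263.9] l [ 406.3 -319.7]
```

View pics/w9.png

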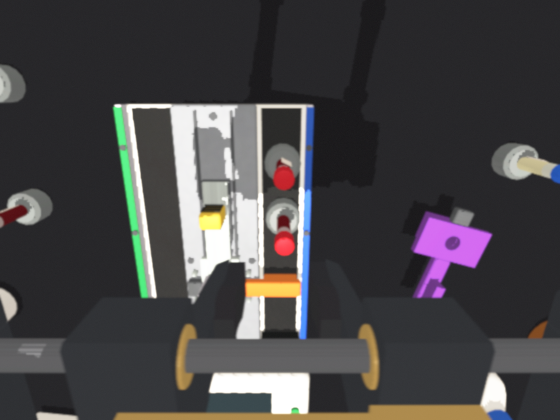

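Lock is home: the wrist puts the grip at loader-frame x 520.8, as at the start. Tubes A and B stand in the blue lane at loader-frame (537.5, −36.5) and (480.3, −37). Now tube A.

Call:
drive_tool([
  [-0.017,0.003,0],
  [-0.034,0.005,0.015],
  [-0.034,0.005,0.05],
  [-0.034,0.005,0.085],
  [-0.034,0.005,0.115],
], spin=[0,0,0,0,0], fingers=[0,0,0,0,0])

```text
time_s: 25.98
eef_pos: [537.6, 32.3, 78.6]
tcp_rot: [-0.065, 0.998, -0.0, -0.0]
contact_force: [0.8, 0.3, -1.8]
gripper_width: 44.1
gripper_force: 0.0
```

Call:
drive_tool([
  [0,0,0.015],
  [0,0,0.03],
  [0,0,0.043],
  [0,0,0.043],
  [0,0,0.043],
], spin=[0,0,0,0,0], fingers=[0,0,0,0,0])

```text
time_s: 26.4
eef_pos: [536.7, 32.5, 36.5]
tcp_rot: [-0.065, 0.998, -0.0, -0.001]
contact_force: [0.5, -0.6, 0.5]
gripper_width: 44.0
gripper_force: 0.0
```

Call:
drive_tool([
  [0,0,0],
  [0,0,0],
  [0,0,0],
  [0,0,0],
  [0,0,0],
], spin=[0,0,0,0,0], fingers=[-1,-1,-1,-1,-1], grip_force=12)

```text
time_s: 26.82
eef_pos: [538.1, 33.4, 38.3]
tcp_rot: [-0.065, 0.998, 0.0, 0.001]
contact_force: [0.2, 0.3, 1.5]
gripper_width: 16.0
gripper_force: 12.0
```

Call:
drive_tool([
  [0,0,0],
  [0,0,0],
  [0,0,0],
], spin=[0,0,0], fingers=[-1,-1,-1])

```text
time_s: 27.07
eef_pos: [538.2, 33.5, 38.2]
tcp_rot: [-0.065, 0.998, 0.0, 0.001]
contact_force: [-0.1, 0.4, 5.0]
gripper_width: 15.9
gripper_force: 12.0
```

Call:
drive_tool([
  [0,0,-0.015],
  [0,0,-0.035],
  [0,0,-0.055],
  [0,0,-0.075],
  [0,0,-0.09],
], spin=[0,0,0,0,0], fingers=[-1,-1,-1,-1,-1])

```text
time_s: 27.48
eef_pos: [537.3, 33.2, 128.3]
tcp_rot: [-0.065, 0.998, -0.0, 0.0]
contact_force: [0.5, -0.8, -0.1]
gripper_width: 15.5
gripper_force: 12.0
```

```bash
python3 - <<'E'
from h import *
o=robot.get_obs(); print(o["eef_pos"],o["gripper_width"],o["contact_force"])
im,d,c=caps("scene"); save(cv2.resize(im[110:270,200:400],(800,600)),"s10")
E
```

```text
[537.32741571  33.22467323 128.3494366 ] 15.475268234205076 [ 0.54404059 -0.7835526  -0.09064991]
scene 184 294 16 top z 107.8 ctr [486.4  23.5] l [485.3 -40.1]
scene 216 191 62 top z 91.2 ctr [ 443.8 -261.2] l [ 405.9 -316.9]
scene 249 216 66 top z 90.5 ctr [ 569.8 -246.9] l [ 532.7 -319.1]
```

View pics/s10.png

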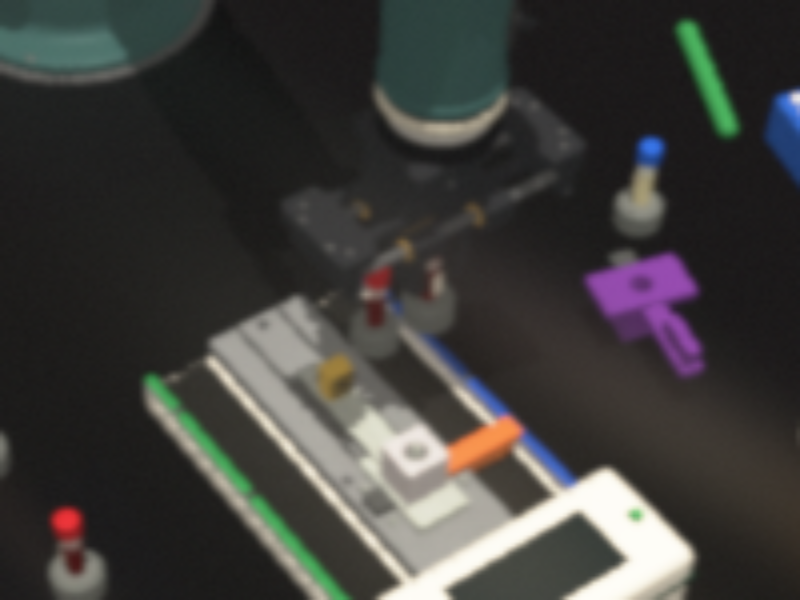

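Tube A hangs upright at crop (435,290). Carry it across to the green lane and set it down.

Call:
drive_tool([
  [-0.001,-0.03,0],
  [-0.002,-0.06,0],
  [-0.003,-0.09,0],
  [-0.003,-0.115,0],
  [-0.003,-0.129,0],
], spin=[0,0,0,0,0], fingers=[-1,-1,-1,-1,-1])

```text
time_s: 27.95
eef_pos: [556.7, -96.5, 126.2]
tcp_rot: [-0.065, 0.998, -0.0, -0.001]
contact_force: [0.3, -0.3, -0.9]
gripper_width: 15.8
gripper_force: 12.0
```

Call:
drive_tool([
  [0,0,0],
  [0,0,0.02],
  [0,0,0.04],
  [0,0,0.06],
  [0,0,0.07],
], spin=[0,0,0,0,0], fingers=[-1,-1,-1,-1,-1])

```text
time_s: 28.37
eef_pos: [554.7, -92.7, 54.2]
tcp_rot: [-0.065, 0.998, 0.001, -0.002]
contact_force: [-1.4, 0.7, -1.8]
gripper_width: 16.1
gripper_force: 12.0
```

Call:
drive_tool([
  [0,0,0.005],
  [0,0,0.01],
  [0,0,0.015],
  [0,0,0.019],
  [0,0,0.019],
], spin=[0,0,0,0,0], fingers=[-1,-1,-1,-1,-1])

```text
time_s: 28.78
eef_pos: [557.6, -94.1, 38.6]
tcp_rot: [-0.065, 0.998, -0.0, 0.0]
contact_force: [0.1, -0.0, -0.5]
gripper_width: 15.6
gripper_force: 12.0
```

Call:
drive_tool([
  [0,0,0.001],
  [0,0,0.001],
  [0,0,0.001],
], spin=[0,0,0], fingers=[-1,-1,-1])

```text
time_s: 29.03
eef_pos: [558.0, -94.3, 38.3]
tcp_rot: [-0.065, 0.998, -0.0, 0.001]
contact_force: [-0.7, 0.2, 2.2]
gripper_width: 15.8
gripper_force: 12.0
```

Call:
drive_tool([
  [0,0,0],
  [0,0,0],
  [0,0,0],
  [0,0,0],
  [0,0,0],
], spin=[0,0,0,0,0], fingers=[-0.5,-0.3,0,0,0])

```text
time_s: 29.45
eef_pos: [557.1, -94.2, 37.3]
tcp_rot: [-0.065, 0.998, 0.0, -0.0]
contact_force: [0.6, 0.5, -0.5]
gripper_width: 43.9
gripper_force: 0.0
```

Call:
drive_tool([
  [0,0,-0.03],
  [0,0,-0.06],
  [0,0,-0.09],
  [0,0,-0.12],
  [0,0,-0.14],
], spin=[0,0,0,0,0], fingers=[0,0,0,0,0])

```text
time_s: 29.87
eef_pos: [558.4, -94.5, 180.7]
tcp_rot: [-0.065, 0.998, -0.0, 0.002]
contact_force: [0.6, 0.6, 0.3]
gripper_width: 44.2
gripper_force: 0.0
```

Call:
drive_tool([
  [0.02,0.03,0],
  [0.04,0.06,0],
  [0.06,0.09,0],
  [0.06,0.12,0],
  [0.06,0.129,0],
], spin=[0,0,0,0,0], fingers=[0,0,0,0,0])

```text
time_s: 30.28
eef_pos: [479.2, 28.5, 177.4]
tcp_rot: [-0.066, 0.998, 0.001, -0.0]
contact_force: [-0.3, 0.7, 0.3]
gripper_width: 44.3
gripper_force: 0.0
```

```bash
python3 - <<'E'
from h import *
o=robot.get_obs(); print(o["eef_pos"],lf(o["eef_pos"]))
caps("wrist");caps("scene")
E
```

```text
[479.17015912  28.50253935 177.35837299] [[478.8 -34.3]]
wrist 196 271 15 top z 73.1 ctr [475.1  23.3] l [474.  -38.9]
wrist 215 275 445 top z 108.3 ctr [480.6  26.1] l [479.9 -36.9]
wrist 241 5 118 top z 39.2 ctr [ 569.4 -240.4] l [ 533.2 -312.6]
wrist 257 143 182 top z 73.1 ctr [553.4 -89.8] l [ 536.9 -161.2]
wrist 283 121 540 top z 108.1 ctr [556.5 -92.4] l [ 539.6 -164.3]
scene 182 294 36 top z 111.4 ctr [485.3  27.1] l [484.6 -36.4]
scene 216 191 62 top z 90.6 ctr [ 445.2 -262.2] l [ 407.2 -318.1]
scene 219 267 28 top z 111.1 ctr [559.  -93.5] l [ 542.  -165.7]
scene 249 216 65 top z 90.0 ctr [ 569.4 -244.8] l [ 532.5 -317. ]
```

Tube A stands in the green lane with its cap top at 108 mm. Tube B next, same way.

Call:
drive_tool([
  [0,0,0.01],
  [0,0,0.04],
  [0,0,0.07],
  [0,0,0.1],
  [0,0,0.12],
], spin=[0,0,0,0,0], fingers=[0,0,0,0,0])

```text
time_s: 30.8
eef_pos: [479.6, 24.3, 53.8]
tcp_rot: [-0.065, 0.998, -0.0, -0.002]
contact_force: [-0.6, 0.6, -0.5]
gripper_width: 44.0
gripper_force: 0.0
```

Call:
drive_tool([
  [0,0,0.01],
  [0,0,0.02],
  [0,0,0.02],
  [0,0,0.02],
  [0,0,0.02],
], spin=[0,0,0,0,0], fingers=[0,0,0,-0.5,-1])

```text
time_s: 31.22
eef_pos: [482.4, 25.6, 38.6]
tcp_rot: [-0.065, 0.998, -0.0, 0.001]
contact_force: [0.4, -0.2, -0.1]
gripper_width: 33.0
gripper_force: 0.0
```

Call:
drive_tool([
  [0,0,0],
  [0,0,0],
  [0,0,0],
  [0,0,0],
  [0,0,0],
], spin=[0,0,0,0,0], fingers=[-1,-1,-1,-1,-1])

```text
time_s: 31.63
eef_pos: [482.0, 26.1, 38.5]
tcp_rot: [-0.065, 0.998, 0.0, 0.001]
contact_force: [0.2, 1.2, 4.2]
gripper_width: 15.9
gripper_force: 12.0
```

Call:
drive_tool([
  [0,0,-0.015],
  [0,0,-0.035],
  [0,0,-0.055],
  [0,0,-0.075],
  [0,0,-0.09],
], spin=[0,0,0,0,0], fingers=[-1,-1,-1,-1,-1])

```text
time_s: 32.05
eef_pos: [480.9, 25.8, 128.6]
tcp_rot: [-0.065, 0.998, -0.0, 0.0]
contact_force: [0.5, 0.1, -0.8]
gripper_width: 16.0
gripper_force: 12.0
```

Call:
drive_tool([
  [-0.003,-0.03,0],
  [-0.006,-0.06,0],
  [-0.009,-0.09,0],
  [-0.01,-0.115,0],
  [-0.01,-0.129,0],
], spin=[0,0,0,0,0], fingers=[-1,-1,-1,-1,-1])

```text
time_s: 32.47
eef_pos: [507.7, -103.1, 127.2]
tcp_rot: [-0.065, 0.998, -0.0, -0.0]
contact_force: [0.3, 0.1, -0.7]
gripper_width: 15.8
gripper_force: 12.0
```

Call:
drive_tool([
  [0,0,0],
  [0,0,0.02],
  [0,0,0.04],
  [0,0,0.06],
  [0,0,0.07],
], spin=[0,0,0,0,0], fingers=[-1,-1,-1,-1,-1])

```text
time_s: 32.88
eef_pos: [505.2, -99.5, 54.6]
tcp_rot: [-0.065, 0.998, 0.001, -0.002]
contact_force: [0.2, 0.5, -1.4]
gripper_width: 15.7
gripper_force: 12.0
```

Call:
drive_tool([
  [0,0,0.006],
  [0,0,0.012],
  [0,0,0.018],
  [0,0,0.02],
  [0,0,0.02],
], spin=[0,0,0,0,0], fingers=[-1,-1,-1,-1,-1])

```text
time_s: 33.3
eef_pos: [509.2, -100.7, 38.7]
tcp_rot: [-0.065, 0.998, -0.0, 0.001]
contact_force: [-0.9, 0.2, 0.9]
gripper_width: 15.9
gripper_force: 12.0
```

Call:
drive_tool([
  [0,0,0],
  [0,0,0],
  [0,0,0],
  [0,0,0],
  [0,0,0],
], spin=[0,0,0,0,0], fingers=[-1,-0.5,-0.3,0,0])

```text
time_s: 33.72
eef_pos: [507.5, -100.8, 37.4]
tcp_rot: [-0.065, 0.998, -0.0, -0.0]
contact_force: [-0.3, 0.3, 0.6]
gripper_width: 39.8
gripper_force: 0.0
```

Call:
drive_tool([
  [0,0,-0.03],
  [0,0,-0.06],
  [0,0,-0.09],
  [0,0,-0.12],
  [0,0,-0.14],
], spin=[0,0,0,0,0], fingers=[0,0,0,0,0])

```text
time_s: 34.13
eef_pos: [508.7, -101.1, 180.5]
tcp_rot: [-0.065, 0.998, -0.001, 0.002]
contact_force: [-0.6, 0.5, -0.1]
gripper_width: 44.2
gripper_force: 0.0
```

Call:
drive_tool([
  [-0.01,-0.035,0],
  [-0.02,-0.07,0],
  [-0.03,-0.105,0],
  [-0.042,-0.14,0],
  [-0.042,-0.151,0],
], spin=[0,0,0,0,0], fingers=[0,0,0,0,0])

```text
time_s: 34.55
eef_pos: [570.9, -249.2, 177.3]
tcp_rot: [-0.064, 0.998, -0.001, 0.001]
contact_force: [0.6, 0.0, 1.0]
gripper_width: 44.1
gripper_force: 0.0
```

Call:
drive_tool([
  [0,0,0],
  [0,0,0],
  [0,0,0],
], spin=[0,0,0], fingers=[0,0,0])

```text
time_s: 34.8
eef_pos: [568.1, -243.7, 176.9]
tcp_rot: [-0.065, 0.998, 0.001, -0.001]
contact_force: [-0.4, 0.8, -0.4]
gripper_width: 44.1
gripper_force: 0.0
```

```bash
python3 - <<'E'
from h import *
o=robot.get_obs(); print(o["eef_pos"],lf(o["eef_pos"]))
caps("wrist");caps("scene")
E
```

```text
[ 568.08798194 -243.68288216  176.87430681] [[ 531.4 -315.7]]
wrist 37 274 598 top z 88.2 ctr [ 443.5 -262.1] l [ 405.5 -317.7]
wrist 150 449 223 top z 73.8 ctr [ 506.5 -104.2] l [ 488.5 -169.4]
wrist 159 481 627 top z 108.3 ctr [ 507.4 -100.4] l [ 489.9 -165.7]
wrist 209 275 404 top z 88.4 ctr [ 570.1 -245.5] l [ 533.1 -317.7]
wrist 205 441 214 top z 73.6 ctr [555.2 -96.7] l [ 537.8 -168.3]
wrist 223 469 541 top z 108.3 ctr [556.7 -93. ] l [ 539.8 -164.9]
scene 206 256 27 top z 111.6 ctr [ 507.2 -101.1] l [ 489.6 -166.4]
scene 219 267 29 top z 112.0 ctr [558.5 -94.2] l [ 541.4 -166.3]
scene 249 216 60 top z 91.0 ctr [ 570.6 -245.6] l [ 533.7 -318. ]
```

C is where it was first seen. Pick it.

Call:
drive_tool([
  [0,0,0.02],
  [0,0,0.055],
  [0,0,0.09],
  [0,0,0.12],
  [0,0,0.14],
], spin=[0,0,0,0,0], fingers=[0,0,0,0,0])

```text
time_s: 35.32
eef_pos: [566.7, -242.5, 34.4]
tcp_rot: [-0.066, 0.998, 0.001, -0.002]
contact_force: [-0.9, 0.4, 0.2]
gripper_width: 44.0
gripper_force: 0.0
```

Call:
drive_tool([
  [0,0,0.01],
  [0,0,0.019],
  [0,0,0.019],
  [0,0,0.019],
  [0,0,0.019],
], spin=[0,0,0,0,0], fingers=[0,0,0,-0.5,-1])

```text
time_s: 35.73
eef_pos: [570.4, -245.4, 20.3]
tcp_rot: [-0.065, 0.998, -0.001, 0.001]
contact_force: [0.6, 0.3, 0.1]
gripper_width: 33.1
gripper_force: 0.0
```

Call:
drive_tool([
  [0,0,0],
  [0,0,0],
  [0,0,0],
  [0,0,0],
  [0,0,0],
], spin=[0,0,0,0,0], fingers=[-1,-1,-1,-1,-1])

```text
time_s: 36.15
eef_pos: [569.9, -245.4, 19.7]
tcp_rot: [-0.065, 0.998, -0.0, 0.001]
contact_force: [0.6, 0.9, 6.0]
gripper_width: 15.8
gripper_force: 12.0
```

Call:
drive_tool([
  [0,0,-0.015],
  [0,0,-0.035],
  [0,0,-0.06],
  [0,0,-0.085],
  [0,0,-0.11],
], spin=[0,0,0,0,0], fingers=[-1,-1,-1,-1,-1])

```text
time_s: 36.57
eef_pos: [568.1, -244.7, 128.5]
tcp_rot: [-0.065, 0.998, 0.0, -0.001]
contact_force: [0.4, -0.3, -1.0]
gripper_width: 15.8
gripper_force: 12.0
```

Call:
drive_tool([
  [-0.03,0.02,0],
  [-0.057,0.045,0],
  [-0.057,0.08,0],
  [-0.057,0.115,0],
  [-0.057,0.151,0],
], spin=[0,0,0,0,0], fingers=[-1,-1,-1,-1,-1])

```text
time_s: 36.98
eef_pos: [605.2, -86.6, 127.5]
tcp_rot: [-0.065, 0.998, 0.0, -0.001]
contact_force: [0.6, -0.8, -0.9]
gripper_width: 15.7
gripper_force: 12.0
```

Call:
drive_tool([
  [0,0,0],
  [0,0,0],
  [0,0,0.025],
  [0,0,0.05],
  [0,0,0.07],
], spin=[0,0,0,0,0], fingers=[-1,-1,-1,-1,-1])

```text
time_s: 37.4
eef_pos: [605.6, -89.1, 57.1]
tcp_rot: [-0.065, 0.998, -0.0, -0.0]
contact_force: [-0.4, -0.2, -2.2]
gripper_width: 15.7
gripper_force: 12.0
```

Call:
drive_tool([
  [0,0,0.006],
  [0,0,0.012],
  [0,0,0.018],
  [0,0,0.02],
  [0,0,0.02],
], spin=[0,0,0,0,0], fingers=[-1,-1,-1,-1,-1])

```text
time_s: 37.82
eef_pos: [607.9, -88.7, 40.2]
tcp_rot: [-0.065, 0.998, -0.001, 0.002]
contact_force: [0.2, -0.3, 0.9]
gripper_width: 15.3
gripper_force: 12.0
```

Call:
drive_tool([
  [0,0,0],
  [0,0,0],
  [0,0,0],
  [0,0,0],
  [0,0,0],
], spin=[0,0,0,0,0], fingers=[-1,-0.5,-0.3,0,0])

```text
time_s: 38.23
eef_pos: [605.5, -87.8, 38.3]
tcp_rot: [-0.065, 0.998, 0.0, -0.0]
contact_force: [-0.1, -0.6, -0.2]
gripper_width: 39.4
gripper_force: 0.0
```

Call:
drive_tool([
  [0,0,-0.03],
  [0,0,-0.06],
  [0,0,-0.09],
  [0,0,-0.12],
  [0,0,-0.14],
], spin=[0,0,0,0,0], fingers=[0,0,0,0,0])

```text
time_s: 38.65
eef_pos: [606.8, -88.0, 181.7]
tcp_rot: [-0.065, 0.998, -0.0, 0.002]
contact_force: [1.1, -0.8, 0.2]
gripper_width: 44.3
gripper_force: 0.0
```

```bash
python3 - <<'E'
from h import *
o=robot.get_obs(); print(o["eef_pos"],lf(o["eef_pos"]),o["qpos"].round(2))
caps("wrist");caps("scene");caps("top")
E
```

```text
[606.80615961 -87.9743796  181.67856514] [[ 590.1 -166.4]] [-0.18  0.17  1.78 -0.    1.19 -1.89]
wrist 72 279 478 top z 108.4 ctr [507.  -99.9] l [ 489.6 -165.2]
wrist 147 280 479 top z 108.3 ctr [557.  -93.2] l [ 540.1 -165. ]
wrist 218 277 444 top z 108.4 ctr [611.6 -88. ] l [ 594.8 -167.1]
scene 216 191 63 top z 91.3 ctr [ 442.8 -261.4] l [ 404.8 -317. ]
scene 219 268 24 top z 111.7 ctr [560.2 -94.1] l [ 543.1 -166.4]
scene 234 279 31 top z 111.0 ctr [613.9 -88.5] l [ 597.1 -167.9]
top 204 305 30 top z 110.3 ctr [555.3 -94.2] l [ 538.3 -165.8]
top 222 308 30 top z 109.7 ctr [ 505.7 -101.2] l [ 488.1 -166.3]
top 243 365 38 top z 89.2 ctr [ 444.3 -264.1] l [ 406.  -319.8]
```

Call:
drive_tool([
  [0.03,-0.025,0],
  [0.06,-0.05,0],
  [0.09,-0.075,0],
  [0.12,-0.1,0],
  [0.15,-0.125,0],
], spin=[0,0,0,0,0], fingers=[0,0,0,0,0])

```text
time_s: 39.22
eef_pos: [470.5, -231.3, 175.6]
tcp_rot: [-0.066, 0.998, 0.001, -0.002]
contact_force: [0.4, -0.0, 0.2]
gripper_width: 44.0
gripper_force: 0.0
```

Call:
drive_tool([
  [0.02,-0.015,0],
  [0.035,-0.026,0],
  [0.035,-0.026,0],
  [0.035,-0.026,0],
  [0.035,-0.026,0],
], spin=[0,0,0,0,0], fingers=[0,0,0,0,0])

```text
time_s: 39.63
eef_pos: [441.8, -260.8, 177.0]
tcp_rot: [-0.065, 0.998, 0.001, -0.001]
contact_force: [0.4, -0.6, 0.6]
gripper_width: 43.7
gripper_force: 0.0
```

```bash
python3 - <<'E'
from h import *
o=robot.get_obs(); print(o["eef_pos"],lf(o["eef_pos"]),o["qpos"].round(2))
caps("wrist");caps("top")
E
```

```text
[ 441.75323343 -260.78732578  176.9964495 ] [[ 403.9 -316.2]] [-0.58 -0.01  1.99  0.    1.17 -2.28]
wrist 189 275 62 top z 51.0 ctr [ 437.9 -263.4] l [ 399.8 -318.3]
wrist 208 275 399 top z 88.3 ctr [ 443.1 -262.5] l [ 405.1 -318.1]
wrist 281 429 173 top z 73.6 ctr [ 504.1 -103.7] l [ 486.3 -168.6]
wrist 296 448 37 top z 96.9 ctr [ 500.3 -102.6] l [ 482.6 -167. ]
top 185 303 36 top z 110.1 ctr [609.8 -87.7] l [ 593.1 -166.6]
top 204 305 32 top z 109.0 ctr [555.1 -93.6] l [ 538.1 -165.3]
top 222 308 26 top z 109.6 ctr [ 506.2 -100.5] l [ 488.7 -165.7]
```

Call:
drive_tool([
  [0,0,0.02],
  [0,0,0.055],
  [0,0,0.09],
  [0,0,0.12],
  [0,0,0.14],
], spin=[0,0,0,0,0], fingers=[0,0,0,0,0])

```text
time_s: 40.15
eef_pos: [441.0, -259.5, 35.1]
tcp_rot: [-0.066, 0.998, 0.001, -0.002]
contact_force: [-0.3, -0.0, 0.6]
gripper_width: 44.6
gripper_force: 0.0
```

Call:
drive_tool([
  [0,0,0.01],
  [0,0,0.019],
  [0,0,0.019],
  [0,0,0.019],
  [0,0,0.019],
], spin=[0,0,0,0,0], fingers=[0,0,0,-0.5,-1])

```text
time_s: 40.57
eef_pos: [443.5, -262.3, 20.9]
tcp_rot: [-0.065, 0.998, -0.001, 0.001]
contact_force: [0.2, -0.2, -0.7]
gripper_width: 33.0
gripper_force: 0.0
```

Call:
drive_tool([
  [0,0,0],
  [0,0,0],
  [0,0,0],
  [0,0,0],
  [0,0,0],
], spin=[0,0,0,0,0], fingers=[-1,-1,-1,-1,-1])

```text
time_s: 40.98
eef_pos: [442.9, -262.2, 20.6]
tcp_rot: [-0.065, 0.998, -0.001, 0.001]
contact_force: [0.1, -0.3, 6.6]
gripper_width: 15.9
gripper_force: 12.0
```

Call:
drive_tool([
  [0,0,-0.015],
  [0,0,-0.035],
  [0,0,-0.06],
  [0,0,-0.085],
  [0,0,-0.11],
], spin=[0,0,0,0,0], fingers=[-1,-1,-1,-1,-1])

```text
time_s: 41.4
eef_pos: [441.2, -261.2, 129.8]
tcp_rot: [-0.065, 0.998, 0.0, -0.001]
contact_force: [-0.0, -1.1, -0.8]
gripper_width: 15.6
gripper_force: 12.0
```

Call:
drive_tool([
  [-0.035,0,0],
  [-0.07,0,0],
  [-0.105,0,0],
  [-0.14,0,0],
  [-0.175,0,0],
], spin=[0,0,0,0,0], fingers=[-1,-1,-1,-1,-1])

```text
time_s: 41.82
eef_pos: [616.5, -238.4, 128.8]
tcp_rot: [-0.065, 0.998, 0.0, -0.0]
contact_force: [0.0, -0.2, -0.4]
gripper_width: 15.4
gripper_force: 12.0
```

Call:
drive_tool([
  [-0.033,0.015,0],
  [-0.065,0.035,0],
  [-0.065,0.075,0],
  [-0.065,0.115,0],
  [-0.065,0.151,0],
], spin=[0,0,0,0,0], fingers=[-1,-1,-1,-1,-1])

```text
time_s: 42.23
eef_pos: [659.7, -78.7, 127.7]
tcp_rot: [-0.065, 0.998, 0.0, -0.001]
contact_force: [0.1, 0.1, -2.5]
gripper_width: 15.7
gripper_force: 12.0
```

Call:
drive_tool([
  [0,0,0],
  [0,0,0],
  [0,0,0.025],
  [0,0,0.05],
  [0,0,0.07],
], spin=[0,0,0,0,0], fingers=[-1,-1,-1,-1,-1])

```text
time_s: 42.65
eef_pos: [660.1, -82.2, 58.2]
tcp_rot: [-0.065, 0.998, -0.0, -0.0]
contact_force: [-0.0, -0.6, -0.0]
gripper_width: 15.9
gripper_force: 12.0
```

Call:
drive_tool([
  [0,0,0.006],
  [0,0,0.012],
  [0,0,0.018],
  [0,0,0.02],
  [0,0,0.02],
], spin=[0,0,0,0,0], fingers=[-1,-1,-1,-1,-1])

```text
time_s: 43.07
eef_pos: [661.8, -81.3, 40.9]
tcp_rot: [-0.065, 0.998, -0.0, 0.001]
contact_force: [0.2, -0.8, 0.2]
gripper_width: 15.7
gripper_force: 12.0
```

Call:
drive_tool([
  [0,0,0],
  [0,0,0],
  [0,0,0],
  [0,0,0],
  [0,0,0],
], spin=[0,0,0,0,0], fingers=[-1,-0.5,-0.3,0,0])

```text
time_s: 43.48
eef_pos: [660.2, -80.5, 39.5]
tcp_rot: [-0.065, 0.998, 0.0, -0.0]
contact_force: [-0.2, 0.1, -0.1]
gripper_width: 40.1
gripper_force: 0.0
```

Call:
drive_tool([
  [0,0,-0.03],
  [0,0,-0.06],
  [0,0,-0.09],
  [0,0,-0.12],
  [0,0,-0.15],
], spin=[0,0,0,0,0], fingers=[0,0,0,0,0])

```text
time_s: 43.9
eef_pos: [659.9, -80.5, 190.6]
tcp_rot: [-0.065, 0.998, 0.0, -0.0]
contact_force: [0.2, -0.9, 0.8]
gripper_width: 43.8
gripper_force: 0.0
```

Call:
drive_tool([
  [0.035,-0.02,0],
  [0.07,-0.04,-0.01],
  [0.105,-0.06,-0.02],
  [0.14,-0.08,-0.03],
  [0.17,-0.1,-0.04],
], spin=[0,0,0,0,0], fingers=[0,0,0,0,0])

```text
time_s: 44.32
eef_pos: [502.5, -202.4, 229.6]
tcp_rot: [-0.066, 0.998, 0.0, -0.0]
contact_force: [0.8, -1.1, 0.3]
gripper_width: 43.7
gripper_force: 0.0
```

Call:
drive_tool([
  [0.01,-0.03,0],
  [0.02,-0.06,0],
  [0.03,-0.09,0],
  [0.04,-0.12,0],
  [0.05,-0.15,0],
], spin=[0,0,0,0,0], fingers=[0,0,0,0,0])

```text
time_s: 44.73
eef_pos: [474.0, -358.5, 229.6]
tcp_rot: [-0.065, 0.998, -0.0, 0.0]
contact_force: [0.5, 0.1, -0.4]
gripper_width: 43.9
gripper_force: 0.0
```

```bash
python3 - <<'E'
from h import *
caps("top"); im,d,c=caps("scene")
save(cv2.resize(im[120:330,150:430],(800,600),interpolation=cv2.INTER_CUBIC),"final")
for r,cl,a,m in blobs(im,(20,120,90),(32,255,255),12):
    if cl<300 and r<250: P=atd(c,r,cl,np.median(d[m])); print("yel scene",r,cl,a,P,lf(P))
K=[(r,q) for r in range(150,290) for q in range(200,380) if d[r,q]>0]
P=np.array([atd(c,r,q,d[r,q]) for r,q in K]); L=lf(P)-[555,-102]
s=(P[:,2]>78)&(P[:,2]<90)&(np.hypot(L[:,0]-60,L[:,1])<25); print("block",np.median(P[s],0))
E
```

```text
top 167 300 40 top z 109.2 ctr [662.3 -82.2] l [ 645.9 -167.9]
top 185 303 36 top z 109.8 ctr [610.3 -88.7] l [ 593.5 -167.6]
top 204 305 33 top z 109.1 ctr [555.2 -93.7] l [ 538.2 -165.3]
top 222 308 27 top z 110.2 ctr [ 506.2 -100.5] l [ 488.7 -165.7]
scene 206 256 27 top z 111.4 ctr [507.9 -99.9] l [ 490.5 -165.3]
scene 219 267 29 top z 111.4 ctr [558.9 -94.9] l [ 541.7 -167. ]
scene 233 279 27 top z 111.4 ctr [615.2 -88.9] l [ 598.3 -168.4]
scene 247 291 34 top z 110.7 ctr [665.6 -80.7] l [ 649.3 -166.8]
yel scene 208.96 283.12 50 [535.3154421  -35.38171181  83.85192494] [[ 526.1 -104.9]]
block [623.61208796 -23.20722755  85.7551934 ]
```

View pics/final.png

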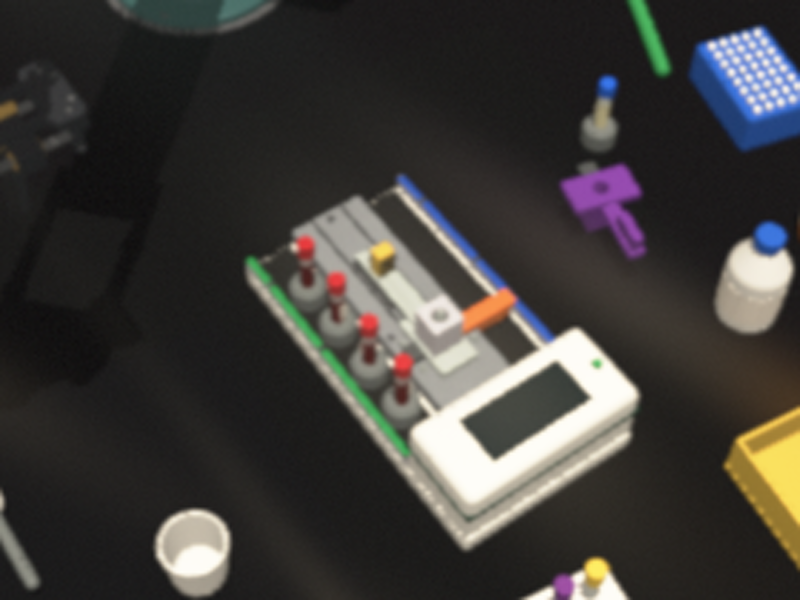

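All four red tubes stand in the green lane, at crop (306,270) to (402,390). The gate is down on the blue side, with the lock tongue over its hub plate. Handing in.

```bash
python3 -c "
from workcell import robot
print(robot.finish_job())"
```

```text
the job is handed in; nothing more can be done
None
```

The job is handed in: the gate is turned and fully down with its blade shutting the blue lane, the lock is pushed home to its stop, and all four red-capped tubes found (no fifth was seen) stand upright in the green lane.

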